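# Load the cuvette carriers of a photometer round its curved guide rod

## Robot

A 6-joint arm with a two-finger parallel gripper is mounted at the origin on a cart in front of the work surface, level with it; the furniture and walls round the work are solid. World frame = base frame: x ahead of the robot, y to its left, z up, the work surface at z = 0. Lengths are in m, angles in rad, forces in N, time in s.
With the tool pointing down it reaches from about 0.425 to 0.95 m from the base axis. Payload 3.5 kg.
Tool frame: the origin (TCP) lies at the very end of the fingers, on their centre line; the grasp point (between the pads) lies 19 mm behind it; z points along the fingers, y is the direction in which the jaws open and shut (so a half turn about z gives the same grasp; the last joint's range is limited). The gripper opens to 85 mm and grips with 20 to 120 N. Pads are 22 mm wide; open, the fingers measure 114 mm over their backs; the gripper's body (76 mm by 85 mm) begins 54 mm behind the grasp point. The pads swing forward as they close: fully open they stand 13 mm farther back than shut.
Start: joints at [1.009, 0.286, 1.577, -0, 1.279, -0.15], TCP at [0.27, 0.619, 0.193] pointing down, gripper open.
Joint ranges: [-2.77, 2.77], [-0.9, 2.22], [0.21, 2.48], [-1.53, 4.67], [0.24, 2.81], [-2.84, 2.84]. Speed limits (rad/s): [2.79, 2.79, 3.14, 3.14, 3.14, 3.14].

## Interface

Orientations are given as a unit quaternion [x, y, z, w].
In Python, from plant import ctrl, imaging gives the robot as it stands.
- The arm moves only by the shell command python3 -m creep 'ROWS' [OPENING] [FORCE]. ROWS is JSON, one flat list of numbers, 4 for each row, row after row: the shift along the tool's x, y, z in units of 25 mm (1.0 is 25 mm), then the turn about the tool's z in units of 5 degrees (1.0 is 5 degrees). A call has 1 to 20 rows; each row is the pose to reach, as a shift and turn from the pose commanded when the call began, along the tool's axes at that moment; what a row does not reach only later rows make up. A row lasts 1/12 s, in which the tool goes at most 41.7 mm and 7.16 degrees, less where a joint would pass 70% of its speed; a pose out of reach is approached as far as the arm can. A call with a gripper value outside its range is refused whole. OPENING is the closure in counts, from 0 (fully open) to 255 (shut), set as the call begins (- or left out, the last holds). The fingers move at their own pace and stop on an object; FORCE is the grip in N (left out, the last holds). Time passes only in rows, so rows that repeat a pose let the fingers close. It gives the time, the measured TCP pose, the force and the opening at its end, in the units of the state.
- ctrl.get_state(): the state, without advancing time (a new reading comes with each control period).
- imaging.read_camera(name): name is "scene" or "top"; returns the picture (480x640x3 uint8, red, green, blue); there is no depth.
- imaging.camera_info(name): a dict with "intrinsics" (3x3 intrinsics, pixels), "origin" and "attitude" of the camera in the world. Camera axes: x right, y down, z forward; pixel columns grow to the right and rows downward; lengths in m; the calibration is good to about 2 mm. A picture is of the moment at which its call begins. camera_info takes no time and is no camera call.
- ctrl.sign_off(): hands the job in, once; it reports no verdict.
Trained networks look in the newest picture that a camera, given by its name, has taken for a name from the list of things; names that differ only in an ending like _2 or _b are one class to them, and where a whole thing is asked for, a point or a joint stands for the part that bears it (a point fixed in the world has none). Each returns a list of dicts, best first, with "p" (0 to 1); they miss things now and then, are a little off and sometimes report something else, mostly with a low value. They report only what shows in the picture. A call takes as long as a camera call.
- imaging.silhouettes(camera, name): "mask" (480x640 bool, what is visible of it) and "uv" ([column, row] in pixels, amid what is visible of it).
The state is a dict: "time": time; "qpos": joint angles; "dq": joint speeds; "joint_efforts": joint torques, N m; "eef_pos": TCP position; "tcp_rot": TCP orientation; "contact_force": force on the tool from outside, world axes, zero at the start; "wrist_torque": the same for the moment, N m; "opening": opening from 0.0 (shut) to 1.0 (fully open).
Only numpy, scipy, OpenCV 4.12 (cv2) and the standard library are available. Lean on these libraries where they do the work, as an engineer would, in place of code of your own. Each camera call takes 0.05 s, during which the arm holds its last target.

## Task

Load the photometer's sample changer: lift the cover plate off the two pins of the reading bay and put it aside, then thread every cuvette carrier that stands on the worktop onto the free end of the curved guide rod and slide it round the bend until it stands wholly inside the bay. When all are in, seat the cover back flat on its pins. Leave the beaker and the bottles round about where they are.

Things in the scene. Friction and masses are not known exactly. Their poses are not given: they have to be found in the camera images.
- changer: photometer sample changer, fixed: grey base 292 x 325 mm, its top (deck) at z = 12 mm; over it, axis at z = 28 mm, a level steel guide rod 8 mm thick, bent by a quarter turn, on the rear half a grey bay. Origin on the worktop under the base; at yaw 0 x points away from the robot, y to its left. Rod (held only at the end stop) and deck are slippery, friction about 0.2. All points have these axes
- rod_tip (a point): free end of the guide rod, on its axis, at (-85, -144.5, 28) mm of the changer; the last 13 mm taper from 8 to 3 mm diameter. From here the rod runs straight along the changer's +y to bend_start
- bend_start (a point): on the rod's axis at (-85, -67.5, 28) mm of the changer, where the straight lead-in goes over into the quarter bend
- bend_centre (a point): centre of the quarter bend, whose radius is 100 mm, at (15, -67.5, 28) mm of the changer: the rod turns from the changer's +y direction (at bend_start) to +x (at bend_end), clockwise seen from above
- bend_end (a point): on the rod's axis at (15, 32.5, 28) mm of the changer, where the bend goes over into the straight run along +x inside the bay. The bay begins 4 mm further on
- end_stop (a point): on the rod's axis at (146, 32.5, 28) mm of the changer: face of the 20 mm collar that stops the first carrier; the bay's end wall stands 6 mm behind it. Four carriers fit between it and the entrance, standing close together
- bay_top (a point): at (88.5, 32.5, 82) mm of the changer, level with the tops of the bay's walls, midway between its pins; the seated cover's origin lies here. The bay is open at the top and toward the bend: it begins at x = 19 mm; two side walls 8 mm thick with inner faces 68 mm either side of the rod's line; end wall from x = 152 to 158 mm
- pin_right (a point): tip of the steel pin on the bay's right side wall (-y side), 72 mm from bay_top; the pins are 8 mm thick, 14 mm high, the upper 6 mm tapered to 3 mm
- pin_left (a point): tip of the like pin on the left side wall (+y side)
- pod (a point): middle of the top of a white box, 139 (x) x 46 (y) x 58 mm high on the deck, beside the bay, part of the changer
- panel (a point): middle of the top of the low control panel, 70 (x) x 62 (y) x 20 mm high on the deck, part of the changer
- cover: black cover plate, loose, 160 to 260 g, 153 (x) x 168 (y) x 5 mm, origin at the middle of its underside. Two through holes of 13 mm at y = -72 and +72 mm take the pins; either way round fits. A bar handle stands on its middle, 56 mm long along x, 14 mm thick along y, top 36 mm above the origin. It starts seated on the bay, covering it
- cover_grip (a point): middle of the cover's bar handle, 28 mm above the plate's underside; the bar itself is 26 to 36 mm up, on two feet (12 mm wide, open 32 mm between them); to be gripped across y (14 mm)
- beaker: bystander: 100 ml glass beaker, 74 x 82 x 95 mm, origin at the middle of its underside
- drop_bottle: bystander: small amber dropper bottle, 34 mm diameter, 107 mm high, origin at the middle of its underside
- carrier_0: cuvette carrier (2 to 4 present, all alike), 100 g, upright; origin at the middle of its underside. Aluminium foot 26 (x) x 36 (y) x 30 mm high with a 13 mm bore right through along x, 16 mm up, so that it fits the rod when the foot is at deck height. A capped cuvette, 16 x 16 mm, 30 to 64 mm up, is to be gripped on its flats. Either end first. Absent ones read None
- carrier_1: cuvette carrier (2 to 4 present, all alike), 100 g, upright; origin at the middle of its underside. Aluminium foot 26 (x) x 36 (y) x 30 mm high with a 13 mm bore right through along x, 16 mm up, so that it fits the rod when the foot is at deck height. A capped cuvette, 16 x 16 mm, 30 to 64 mm up, is to be gripped on its flats. Either end first. Absent ones read None
- carrier_2: cuvette carrier (2 to 4 present, all alike), 100 g, upright; origin at the middle of its underside. Aluminium foot 26 (x) x 36 (y) x 30 mm high with a 13 mm bore right through along x, 16 mm up, so that it fits the rod when the foot is at deck height. A capped cuvette, 16 x 16 mm, 30 to 64 mm up, is to be gripped on its flats. Either end first. Absent ones read None
- carrier_3: cuvette carrier (2 to 4 present, all alike), 100 g, upright; origin at the middle of its underside. Aluminium foot 26 (x) x 36 (y) x 30 mm high with a 13 mm bore right through along x, 16 mm up, so that it fits the rod when the foot is at deck height. A capped cuvette, 16 x 16 mm, 30 to 64 mm up, is to be gripped on its flats. Either end first. Absent ones read None

How it is judged:
On the way, in this order (a step that is already met when the one before it is completed fails the run):
1. the cover has been lifted off its pins and is clear of the bay (horizontal distance between cover and bay_top above 0.13 m), for 0.2 s.
2. every carrier is threaded on the rod and stands wholly inside the bay (x of carrier_0 in the frame of changer between 0.031 and 0.142 m and y of carrier_0 in the frame of changer between 0.0265 and 0.0385 m and z of each of carrier_0, carrier_1, carrier_2, carrier_3 in the frame of changer below 0.015 m and angle between the x axis of each of carrier_0, carrier_1, carrier_2, carrier_3 and the x axis of changer, either way round below 0.2 rad and angle between each of carrier_0, carrier_1, carrier_2, carrier_3's own z axis and vertical below 0.08 rad and x of carrier_1 in the frame of changer between 0.031 and 0.142 m and y of carrier_1 in the frame of changer between 0.0265 and 0.0385 m and x of carrier_2 in the frame of changer between 0.031 and 0.142 m and y of carrier_2 in the frame of changer between 0.0265 and 0.0385 m and x of carrier_3 in the frame of changer between 0.031 and 0.142 m and y of carrier_3 in the frame of changer between 0.0265 and 0.0385 m), for 0.2 s.
At the end, for the whole second after the job is handed in: Every carrier is on the rod, its whole foot inside the bay (2 mm allowed), on the deck within 3 mm, upright within 0.08 rad, in line with the rod within 0.2 rad; the cover is seated on its pins: within 6 mm of the middle, underside within 3 mm of the wall tops, level within 0.03 rad, at rest (all of step 2 and horizontal distance between cover and bay_top below 0.006 m and z of cover in the frame of changer between 0.079 and 0.085 m and angle between cover's own z axis and vertical below 0.03 rad and angle between the y axis of cover and the y axis of changer, either way round below 0.1 rad and linear speed of cover below 0.02 m/s); the robot touches nothing.
It fails at once if a bystander (beaker, dropper bottle) is pushed more than 25 mm or knocked over (distance of any of beaker, drop_bottle from where it was at the start of the episode above 0.025 m or angle between any of beaker, drop_bottle's own z axis and vertical above 0.5 rad).
Of carrier_0, carrier_1, carrier_2, carrier_3 only 2 to 4 are there at a start; the rules pass over those that are not, and their reading is None.
At some moment in a run one of carrier_0, carrier_1, carrier_2, carrier_3, cover may be knocked a few centimetres aside while the robot is not near it.
It also fails if it takes over 210 s, if anything falls off the work surface, if the arm or the gripper's body presses on something with over 40 N, if the wrist force passes 120 N, or if a joint passes its speed limit or range.

## Working session

There is one attempt and no reset: what is moved stays moved. The work goes in short steps, Python scripts to look and compute and a shell command to move; the robot and the scene stay as the last step left them, time stands still between calls to the robot, and variables do not carry over. Pictures are saved under pics/ and viewed, and the job is handed in when it is done.

```bash
ls -la; mkdir -p pics; python3 - <<'E'
from plant import ctrl, imaging
import cv2
s=ctrl.get_state(); print(s)
for n in("scene","top"):
    im=imaging.read_camera(n); cv2.imwrite(f"pics/{n}0.png",im[:,:,::-1]); print(imaging.camera_info(n))
E
```

```text
total 12
drwxr-xr-x  3 agent agent 4096 Dec  7 14:44 .
drwxr-xr-x 23 root  root  4096 Dec  7 14:44 ..
drwxr-xr-x  2 agent agent 4096 Dec  7 14:44 pics
{'time': 0.0, 'qpos': array([ 1.00903210e+00,  2.87195145e-01,  1.57820120e+00, -2.76183632e-05,
        1.27859898e+00, -1.50000767e-01]), 'dq': array([-0.00115292, -0.00087226, -0.00034121,  0.00023087, -0.00132541,
        0.00096227]), 'joint_efforts': array([-8.08984896e-05, -4.05990958e+01, -2.92619240e+01, -9.75078228e-05,
        5.88705720e-03, -1.53202016e-06]), 'eef_pos': array([0.26972366, 0.61793938, 0.19151454]), 'tcp_rot': array([ 2.04426289e-01,  9.78881223e-01, -1.13066678e-03, -4.06176522e-04]), 'contact_force': array([-0.32829622,  0.36010688,  0.41312656]), 'wrist_torque': array([-0.0430838 , -0.00463904,  0.04690144]), 'opening': 0.9976698417902944}
{'intrinsics': array([[553.91047659,   0.        , 316.76283983],
       [  0.        , 553.91047659, 238.96598445],
       [  0.        ,   0.        ,   1.        ]]), 'origin': array([-0.32856971, -0.2337735 ,  1.02514204]), 'attitude': array([ 0.72218633, -0.57663217,  0.23914574, -0.297912  ])}
{'intrinsics': array([[435.26581997,   0.        , 312.57894137],
       [  0.        , 435.26581997, 234.12975188],
       [  0.        ,   0.        ,   1.        ]]), 'origin': array([ 0.46692118, -0.0389234 ,  1.07254584]), 'attitude': array([ 0.7151953 , -0.69625732,  0.04328204, -0.04298947])}
```

View pics/scene0.png

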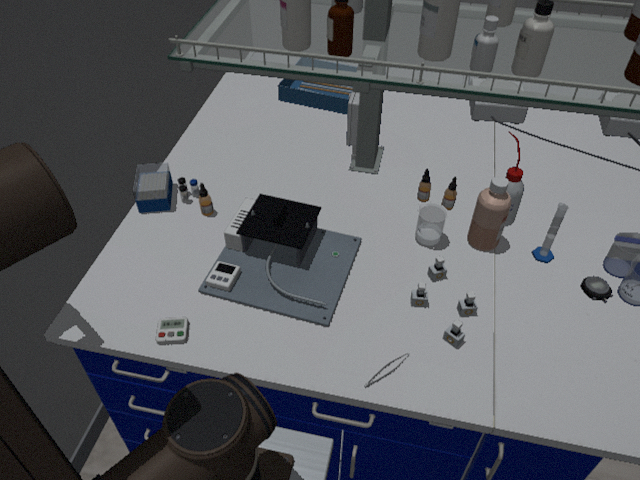

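View pics/top0.png

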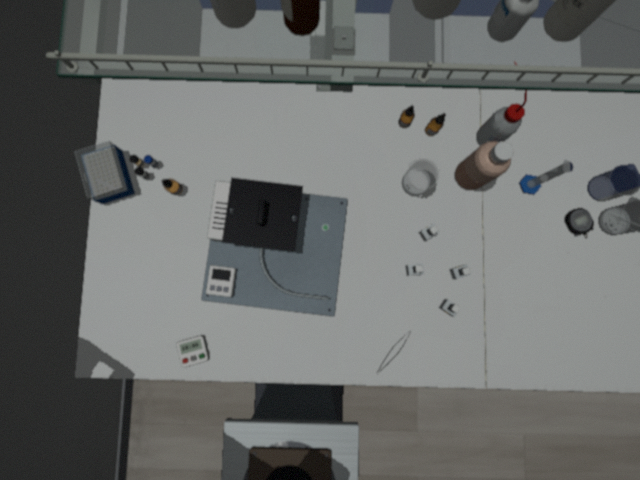

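```bash
cat > h.py <<'E'
import numpy as np, cv2
from scipy.spatial.transform import Rotation as R
from plant import ctrl, imaging
CI={n:imaging.camera_info(n) for n in("scene","top")}
def proj(n,P):
    c=CI[n];P=np.atleast_2d(P).astype(float)
    q=(P-c["origin"])@R.from_quat(c["attitude"]).as_matrix()
    q=q@c["intrinsics"].T
    return q[:,:2]/q[:,2:]
def ray(n,uv):
    c=CI[n];uv=np.atleast_2d(uv).astype(float)
    d=np.c_[uv,np.ones(len(uv))]@np.linalg.inv(c["intrinsics"]).T@R.from_quat(c["attitude"]).as_matrix().T
    return c["origin"],d
def onplane(n,uv,z):
    o,d=ray(n,uv);t=(z-o[2])/d[:,2:];return o+t*d
def snap(n,name,crop=None,k=1,marks=()):
    im=imaging.read_camera(n)[:,:,::-1].copy()
    save(im,name,crop,k,marks);return im
def save(im,name,crop=None,k=1,marks=()):
    x0,y0,x1,y1=crop or (0,0,640,480)
    c=cv2.resize(im[y0:y1,x0:x1],None,fx=k,fy=k,interpolation=cv2.INTER_CUBIC)
    for u,v in marks: cv2.circle(c,(int((u-x0+.5)*k),int((v-y0+.5)*k)),2,(0,0,255),-1)
    cv2.imwrite("pics/"+name,c)
E
python3 - <<'E'
from h import *
import pickle
for n,crop in(("top",(190,170,360,320)),("scene",(195,180,375,330))):
    snap(n,f"{n}1.png",crop,4)
    for nm in("changer","cover","carrier_0","beaker","drop_bottle","rod_tip","pin_left","bend_start","cover_grip","bay_top"):
        r=imaging.silhouettes(n,nm)
        print(n,nm,[(round(d["p"],2),np.round(d["uv"],1).tolist(),int(d["mask"].sum())) for d in r])
        pickle.dump(r,open(f"m_{n}_{nm}.pkl","wb"))
E
```

```text
top changer [(0.7, [286.6, 265.2], 11620)]
top cover [(0.63, [261.7, 214.6], 4728)]
top carrier_0 [(0.79, [459.1, 269.6], 262), (0.74, [412.1, 267.0], 200), (0.67, [449.7, 307.2], 230), (0.61, [429.9, 227.8], 189)]
top beaker [(0.77, [417.1, 175.3], 1099)]
top drop_bottle [(0.65, [173.6, 185.4], 244), (0.47, [288.1, 265.3], 11693)]
top rod_tip [(0.87, [285.0, 268.5], 11609), (0.57, [418.9, 174.6], 1083)]
top pin_left [(0.94, [290.3, 265.3], 11697)]
top bend_start [(0.72, [287.1, 263.9], 11849)]
top cover_grip [(0.87, [263.2, 213.8], 4784)]
top bay_top [(0.73, [286.9, 267.9], 11860)]
scene changer [(0.6, [286.1, 274.6], 10597), (0.42, [437.4, 266.3], 292)]
scene cover [(0.64, [280.6, 215.3], 2875)]
scene carrier_0 [(0.76, [454.6, 334.8], 387), (0.71, [438.2, 266.1], 370), (0.6, [418.6, 299.7], 339), (0.55, [464.9, 303.8], 364)]
scene beaker [(0.79, [433.0, 223.5], 1074)]
scene drop_bottle [(0.85, [208.6, 206.5], 341), (0.2, [284.4, 273.0], 10522)]
scene rod_tip [(0.85, [286.5, 270.7], 10263)]
scene pin_left [(0.71, [282.3, 271.1], 10632)]
scene bend_start [(0.89, [281.4, 273.2], 10417)]
scene cover_grip [(0.7, [281.2, 217.3], 2887)]
scene bay_top [(0.56, [283.3, 274.0], 10467)]
```

View pics/top1.png

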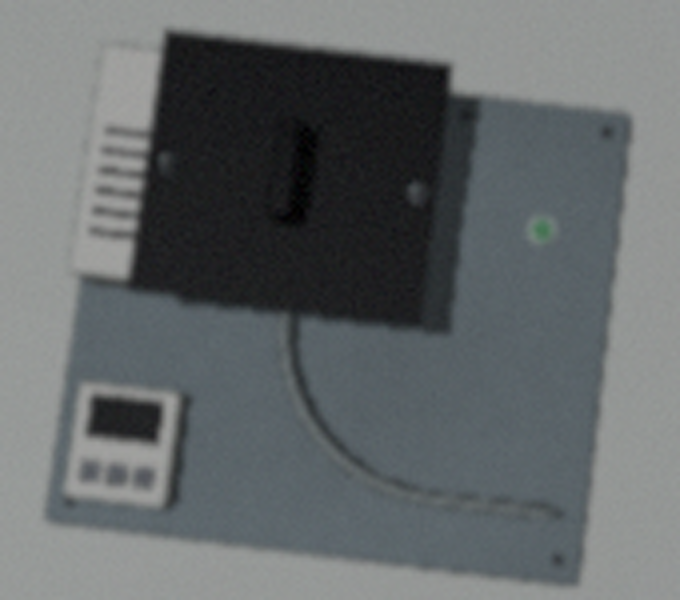

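View pics/scene1.png

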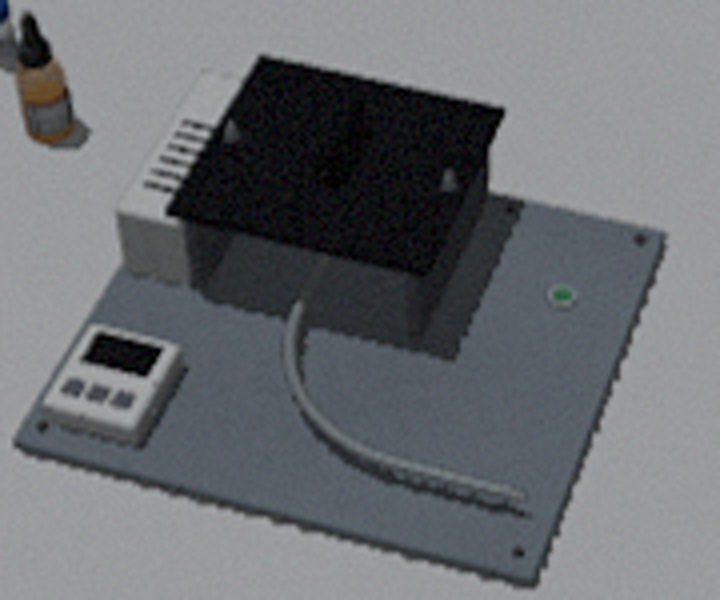

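```bash
cat > fit.py <<'E'
from h import *
from scipy.optimize import least_squares
def cropuv(n,p):
    o={"top":(190,170),"scene":(195,180)}[n]; return np.array(p)/4.-0.375+np.array(o)
C={"tip":(-.085,-.1445,.028),"pl":(.0885,.1045,.093),"pr":(.0885,-.0395,.093)}
obs=[("top","tip",(562,513)),("top","pl",(167,160)),("top","pr",(417,192)),
("scene","tip",(524,495)),("scene","pl",(235,125)),("scene","pr",(449,176)),
("top","c-r",(630,114)),("top","c-f",(578,584)),("top","c-l",(47,521)),
("scene","c-r",(665,234)),("scene","c-f",(538,585)),("scene","c-l",(15,445))]
corner={"c-r":(.146,-.1625),"c-f":(-.146,-.1625),"c-l":(-.146,.1625)}
def toW(p,P):
    P=np.atleast_2d(P);c,s=np.cos(p[2]),np.sin(p[2])
    return np.c_[p[0]+c*P[:,0]-s*P[:,1],p[1]+s*P[:,0]+c*P[:,1],P[:,2]]
def res(p,full=False):
    o=[]
    for n,k,uv in obs:
        P=C[k] if k in C else (corner[k][0]+p[3],corner[k][1]+p[4],.012)
        o.append(proj(n,toW(p,P))[0]-cropuv(n,uv))
    return np.array(o) if full else np.ravel(o)
if __name__=="__main__":
    r=least_squares(res,[.4,.05,-.1,0,0],loss="soft_l1")
    print(r.x.round(4)); 
    for (n,k,_),e in zip(obs,res(r.x,True)): print(n,k,e.round(2))
    np.save("pose.npy",r.x)
E
python3 fit.py
```

```text
[ 5.409e-01  5.280e-02 -9.080e-02  1.820e-02 -2.000e-04]
top tip [-0.02  0.23]
top pl [ 0.07 -0.04]
top pr [ 0.2  -0.71]
scene tip [0.67 0.42]
scene pl [-1.22  0.21]
scene pr [-0.18 -0.26]
top c-r [ 1.27 -0.11]
top c-f [1.21 1.13]
top c-l [-0.14  0.83]
scene c-r [ 0.52 -1.04]
scene c-f [-0.86 -1.24]
scene c-l [-1.47 -1.  ]
```

```bash
python3 - <<'E'
from fit import *
p=np.load("pose.npy")
a=np.linspace(0,np.pi/2,12)
rod=[(-.085,y,.028) for y in np.linspace(-.1445,-.0675,8)]+[(.015-.1*np.cos(t),-.0675+.1*np.sin(t),.028) for t in a]
pts=rod+[C["pl"],C["pr"]]+[(.0885-.0765,.0325+.084,.087),(.0885-.0765,.0325-.084,.087),(.0885+.0765,.0325-.084,.087)]
for n,crop in(("top",(190,170,360,320)),("scene",(195,180,375,330))):
    save(cv2.imread(f"pics/{n}0.png"),f"{n}2.png",crop,4,proj(n,toW(p,pts)))
E
```

```text
(no output)
```

View pics/top2.png

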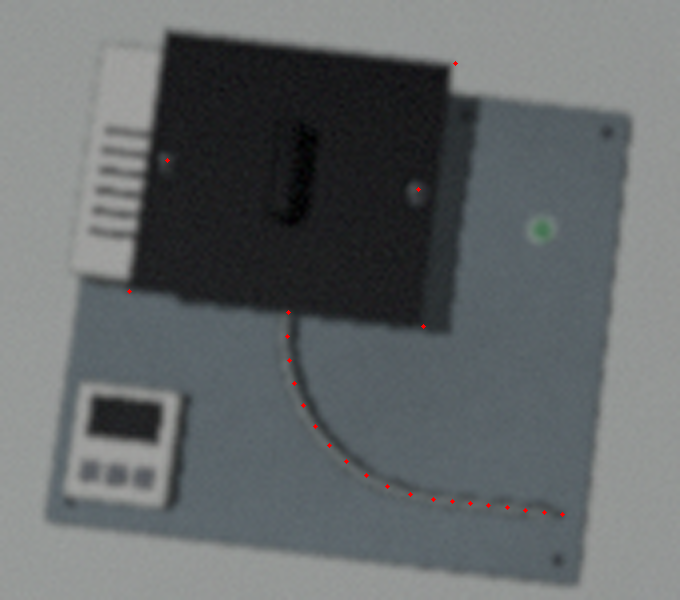

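View pics/scene2.png

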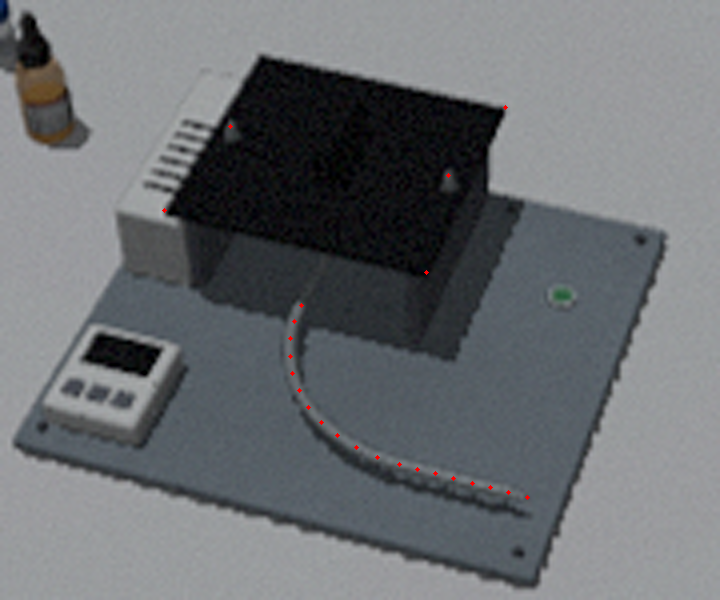

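```bash
python3 - <<'E'
from fit import *
for n,crop in(("top",(395,210,485,325)),("scene",(400,250,490,355))):
    save(cv2.imread(f"pics/{n}0.png"),f"{n}3.png",crop,5)
E
```

```text
(no output)
```

View pics/top3.png

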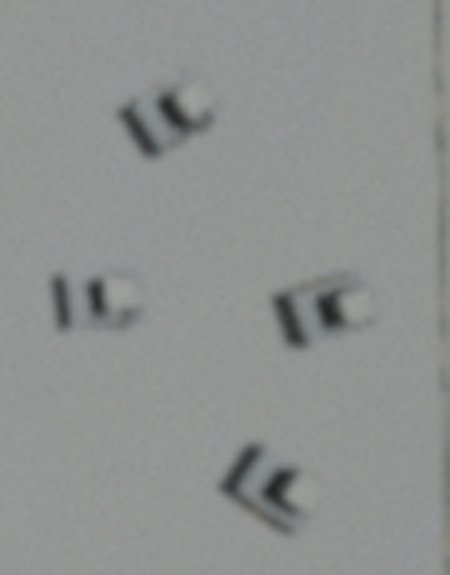

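View pics/scene3.png

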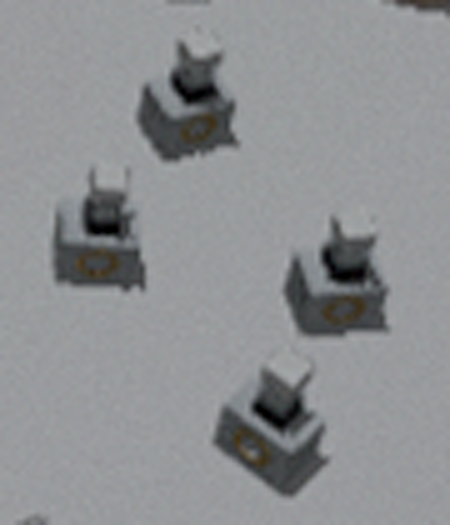

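```bash
cat > car.py <<'E'
from fit import *
from scipy.optimize import minimize
def boxpts(x0,x1,y0,y1,z0,z1): return np.array([(x,y,z) for x in(x0,x1) for y in(y0,y1) for z in(z0,z1)])
FOOT=boxpts(-.013,.013,-.018,.018,0,.03);CUV=boxpts(-.008,.008,-.008,.008,.03,.064)
S=8
def render(n,p,roi,z=0):
    x0,y0,x1,y1=roi;m=np.zeros(((y1-y0)*S,(x1-x0)*S),np.uint8)
    for B in(FOOT,CUV):
        B=B+[0,0,z]
        uv=(proj(n,toW(p,B))-[x0,y0]+.5)*S
        cv2.fillConvexPoly(m,cv2.convexHull(uv.astype(np.int32)),1)
    return cv2.resize(m.astype(np.float32),(x1-x0,y1-y0),interpolation=cv2.INTER_AREA)
def fitcar(masks,p0,z=0):
    rois={n:(int(np.where(m)[1].min())-8,int(np.where(m)[0].min())-8,int(np.where(m)[1].max())+9,int(np.where(m)[0].max())+9) for n,m in masks.items()}
    def cost(p):
        c=0
        for n,m in masks.items():
            x0,y0,x1,y1=rois[n];r=render(n,p,rois[n],z);mm=m[y0:y1,x0:x1].astype(np.float32)
            c+=1-np.minimum(r,mm).sum()/np.maximum(r,mm).sum()
        return c
    best=None
    for yaw in np.arange(-1.5,1.6,.25):
        s=minimize(cost,[p0[0],p0[1],yaw],method="Nelder-Mead",options=dict(initial_simplex=[[p0[0],p0[1],yaw],[p0[0]+.008,p0[1],yaw],[p0[0],p0[1]+.008,yaw],[p0[0],p0[1],yaw+.2]],xatol=1e-4,fatol=1e-4))
        if best is None or s.fun<best.fun: best=s
    return best
def findcars(zs=0):
    from plant import imaging
    D={n:imaging.silhouettes(n,"carrier_0") for n in("top","scene")}
    return D
def allcars(D,z=0):
    out=[]
    for d in D["scene"]:
        q=onplane("scene",d["uv"],.03+z)[0]
        b=min(D["top"],key=lambda e:np.linalg.norm(onplane("top",e["uv"],.03+z)[0]-q))
        ok=np.linalg.norm(onplane("top",b["uv"],.03+z)[0]-q)<.03
        ms={"scene":d["mask"]}
        if ok: ms["top"]=b["mask"]
        s=fitcar(ms,q[:2],z);out.append((s.x,s.fun,d["p"],len(ms)))
    return out
E
python3 - <<'E'
from car import *
import pickle
D={n:pickle.load(open(f"m_{n}_carrier_0.pkl","rb")) for n in("top","scene")}
L=allcars(D)
for l in L: print(l[0].round(4),np.degrees(l[0][2]).round(1),l[1:])
np.save("cars.npy",[l[0] for l in L])
for n,crop in(("top",(395,210,485,325)),("scene",(400,250,490,355))):
    mk=np.vstack([proj(n,toW(l[0],np.vstack([FOOT,CUV[1::2]]))) for l in L])
    save(cv2.imread(f"pics/{n}0.png"),f"{n}4.png",crop,5,mk)
E
```

```text
[ 0.4271 -0.3706 -0.5822] -33.4 (np.float64(0.19440191984176636), 0.76, 2)
[ 0.6099 -0.3212  0.5684] 32.6 (np.float64(0.2109318971633911), 0.71, 2)
[ 0.5167 -0.2875  0.1195] 6.8 (np.float64(0.1994442343711853), 0.6, 2)
[ 0.5159 -0.3967  0.3564] 20.4 (np.float64(0.21808338165283203), 0.55, 2)
```

View pics/scene4.png

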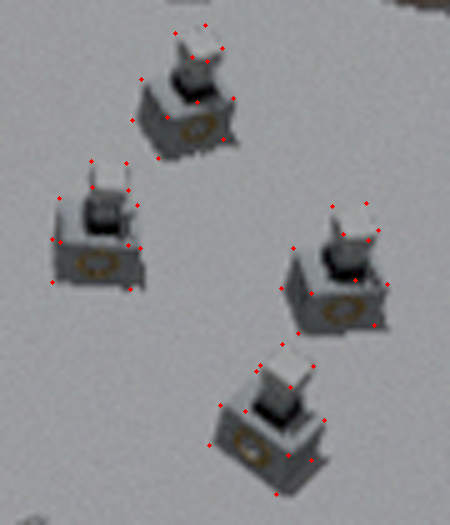

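View pics/top4.png

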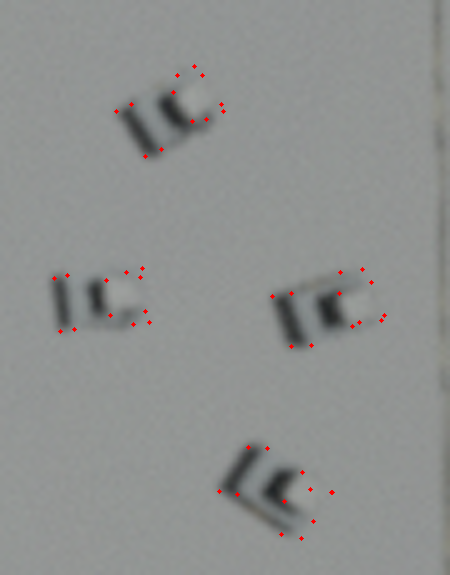

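```bash
cat > go.py <<'E'
import sys
from fit import *
# go.py x y z phi_deg [c]  : target TCP world (mm) or changer frame with 'c'
def units(P,phi):
    s=ctrl.get_state();M=R.from_quat(s["tcp_rot"]).as_matrix()
    d=M.T@(np.array(P)-s["eef_pos"])/.025
    cur=np.arctan2(M[1,0],M[0,0]);t=(np.degrees(cur-phi)+180)%360-180
    return d,t/5,s,cur
if __name__=="__main__":
    a=[float(v) for v in sys.argv[1:5]];P=np.array(a[:3])/1000;phi=np.radians(a[3])
    if len(sys.argv)>5:
        p=np.load("pose.npy");P=toW(p,P)[0];phi+=p[2]
    d,t,s,cur=units(P,phi)
    print("world",(P*1000).round(1),"phi",np.degrees(phi).round(1),"| now",(s["eef_pos"]*1000).round(1),np.degrees(cur).round(2))
    print("UNITS x y z turn:",d.round(3),round(t,3),"| t",round(s["time"],2),"F",s["contact_force"].round(1),"open",round(s["opening"],3),"q",s["qpos"].round(2))
E
python3 go.py 88.5 32.5 190 180 c; python3 go.py 88.5 32.5 92 180 c; python3 -m creep --help | head
```

```text
world [632.   77.2 190. ] phi 174.8 | now [270.1 618.6 192.9] 156.41
UNITS x y z turn: [-21.932 -14.051   0.118] -3.678 | t 1.2 F [-0.3 -0.2  0.3] open 1.004 q [ 1.01  0.29  1.58 -0.    1.28 -0.15]
world [632.   77.2  92. ] phi 174.8 | now [270.1 618.6 192.9] 156.41
UNITS x y z turn: [-21.932 -14.051   4.038] -3.678 | t 1.2 F [-0.3 -0.2  0.3] open 1.004 q [ 1.01  0.29  1.58 -0.    1.28 -0.15]invalid input: not JSON, or not a number
```

```bash
python3 -m creep '[-21.93,-14.05,0,-3.68,-21.93,-14.05,0,-3.68,-21.93,-14.05,0,-3.68,-21.93,-14.05,0,-3.68,-21.93,-14.05,0,-3.68,-21.93,-14.05,0,-3.68,-21.93,-14.05,0,-3.68,-21.93,-14.05,0,-3.68,-21.93,-14.05,0,-3.68,-21.93,-14.05,0,-3.68,-21.93,-14.05,0,-3.68,-21.93,-14.05,0,-3.68,-21.93,-14.05,0,-3.68,-21.93,-14.05,0,-3.68,-21.93,-14.05,0,-3.68,-21.93,-14.05,0,-3.68,-21.93,-14.05,0,-3.68,-21.93,-14.05,0,-3.68,-21.93,-14.05,0,-3.68,-21.93,-14.05,0,-3.68]' 110 60; python3 go.py 88.5 32.5 92 180 c
```

```text
time: 2.87
eef_pos: [0.6313, 0.0785, 0.1929]
tcp_rot: [0.045, 0.999, 0.0, -0.0]
contact_force: [-0.1, -0.4, 0.1]
opening: 0.57
world [632.   77.2  92. ] phi 174.8 | now [631.3  78.5 192.9] 174.89
UNITS x y z turn: [-0.035 -0.052  4.035] 0.018 | t 2.87 F [-0.1 -0.4  0.1] open 0.57 q [-0.04  0.2   1.68  0.    1.26 -1.52]
```

```bash
python3 -m creep '[-0.02,-0.04,1.0,0,-0.02,-0.04,2.0,0,-0.02,-0.04,2.6,0,-0.02,-0.04,3.0,0,-0.02,-0.04,3.3,0,-0.02,-0.04,3.5,0,-0.02,-0.04,3.5,0]'; python3 - <<'E'
from h import *
snap("scene","s5.png",(180,60,380,210),4);snap("top","t5.png",(190,150,360,300),4)
E
python3 go.py 88.5 32.5 92 180 c
```

```text
time: 3.45
eef_pos: [0.632, 0.0768, 0.1049]
tcp_rot: [0.045, 0.999, 0.0, -0.0]
contact_force: [-0.4, 0.3, 0.5]
opening: 0.569
world [632.   77.2  92. ] phi 174.8 | now [633.   76.4 106.5] 174.83
UNITS x y z turn: [0.044 0.026 0.579] 0.006 | t 3.55 F [ 0.3 -0.6  0.5] open 0.568 q [-0.04  0.28  1.74  0.    1.11 -1.52]
```

View pics/s5.png

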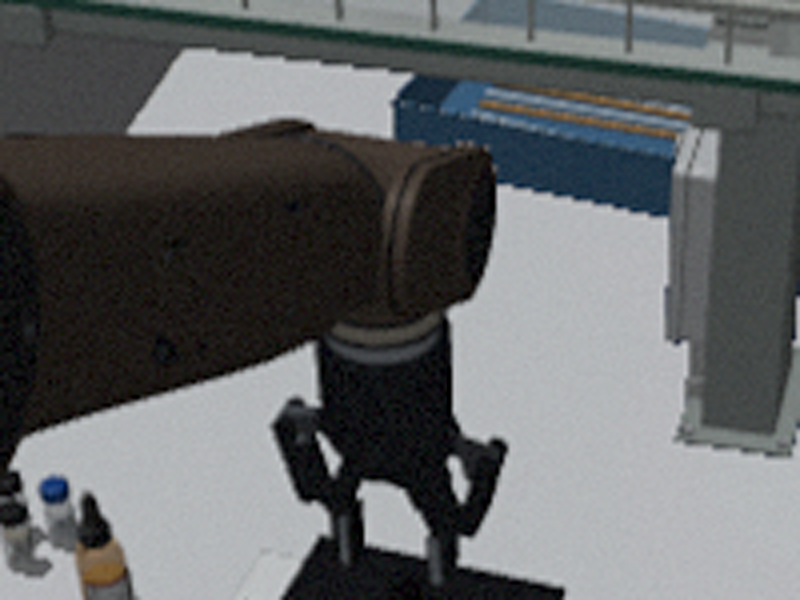

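```bash
python3 -m creep '[0,0,0.25,0,0,0,0.5,0,0,0,0.5,0]' && python3 -m creep '[0,0,0,0,0,0,0,0,0,0,0,0,0,0,0,0,0,0,0,0,0,0,0,0,0,0,0,0,0,0,0,0]' 255 60; python3 go.py 88.5 32.5 92 180 c
```

```text
time: 3.8
eef_pos: [0.6316, 0.0761, 0.0916]
tcp_rot: [0.045, 0.999, -0.0, -0.001]
contact_force: [-0.6, 0.0, 0.2]
opening: 0.569
time: 4.47
eef_pos: [0.6324, 0.0762, 0.093]
tcp_rot: [0.045, 0.999, 0.0, 0.0]
contact_force: [-0.3, -0.2, -0.2]
opening: 0.002
world [632.   77.2  92. ] phi 174.8 | now [632.4  76.2  93. ] 174.8
UNITS x y z turn: [0.02  0.038 0.039] 0.001 | t 4.47 F [-0.3 -0.2 -0.2] open 0.002 q [-0.04  0.3   1.75  0.    1.09 -1.52]
```

```bash
python3 - <<'E'
from h import *
snap("scene","s6.png",(180,120,380,270),4);snap("top","t6.png",(190,150,360,300),4)
print(ctrl.get_state()["opening"])
E
```

```text
0.004792753067520114
```

View pics/s6.png

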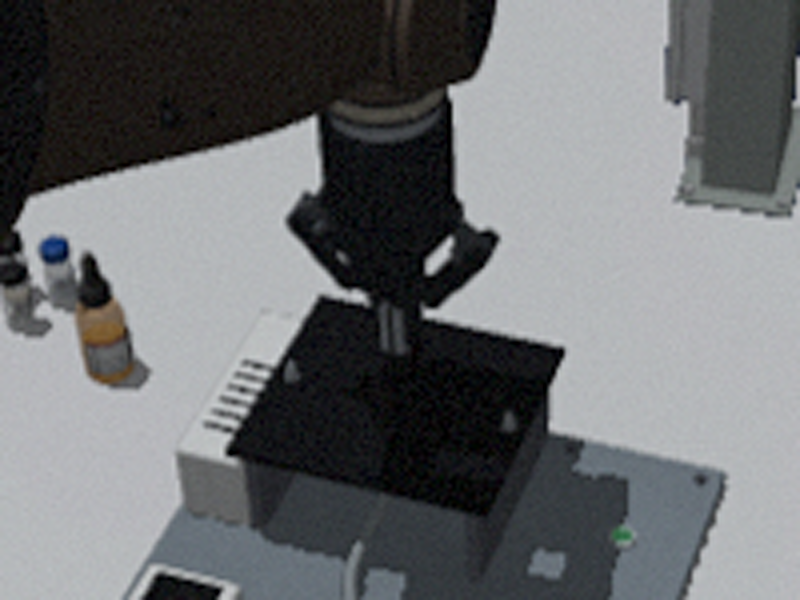

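View pics/t6.png

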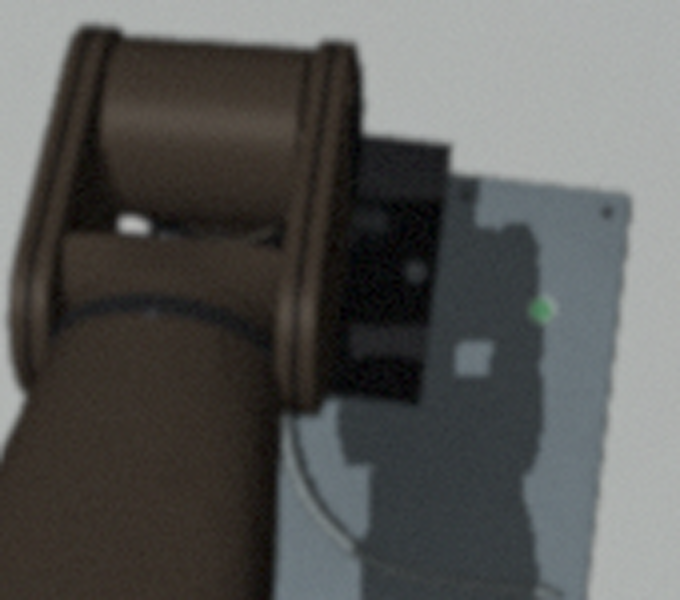

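```bash
python3 - <<'E'
from fit import *
p=np.load("pose.npy")
print(proj("scene",[[.632,.077,.092],[.632,.077,.112]]), proj("scene",toW(p,[(.0885,.0325,.082),(.0885,.0325,.110),(.0885,.0325,.118)])),toW(p,[(.0885,.0325,.082)]))
im=cv2.imread("pics/s6.png");
E
```

```text
[[279.20792624 217.45880354]
 [278.83088668 211.46751131]] [[279.31877508 220.39912444]
 [278.79309772 212.06313851]
 [278.64007272 209.63652799]] [[0.63199065 0.07719012 0.082     ]]
```

```bash
python3 - <<'E'
from fit import *
p=np.load("pose.npy")
print(proj("top",toW(p,[(.0885,.0325,.118)])))
a=cv2.imread("pics/scene0.png");b=imaging.read_camera("scene")[:,:,::-1]
f=lambda im:cv2.resize(np.clip(im[185:255,230:330].astype(float)*5,0,255).astype(np.uint8),None,fx=4,fy=4,interpolation=cv2.INTER_CUBIC)
t=np.clip(cv2.imread("pics/top0.png")[170:260,220:320].astype(float)*5,0,255).astype(np.uint8)
cv2.imwrite("pics/enh.png",np.hstack([f(a),f(b)]));cv2.imwrite("pics/enht.png",cv2.resize(t,None,fx=4,fy=4))
E
```

```text
[[261.47364285 211.34265166]]
```

View pics/enh.png

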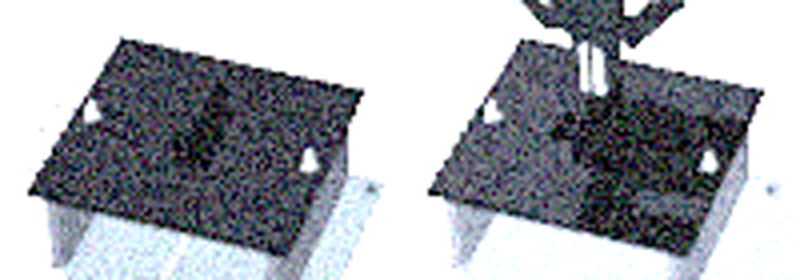

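View pics/enht.png

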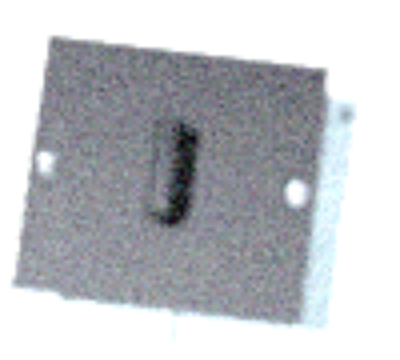

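```bash
python3 -m creep '[0,0,-1,0,0,0,-2.5,0,0,0,-4,0,0,0,-4,0,0,0,-4,0,0,0,-4,0]'; python3 - <<'E'
from fit import *
im=snap("scene","s7.png")
s=ctrl.get_state();P=s["eef_pos"];M=R.from_quat(s["tcp_rot"]).as_matrix()
pts=[P-M[:,2]*d for d in(0,.019,.073)]
print(P,proj("scene",pts),s["opening"])
save(im,"s7.png",(230,110,340,240),5,proj("scene",pts))
E
```

```text
time: 5.12
eef_pos: [0.6322, 0.0762, 0.1928]
tcp_rot: [0.045, 0.999, -0.0, -0.0]
contact_force: [0.2, 0.5, -0.2]
opening: -0.001
[0.63144635 0.07621494 0.19140973] [[277.51180493 186.58651605]
 [277.12235601 180.24871088]
 [275.96977159 161.49180806]] 0.0036986809875212906
```

View pics/s7.png

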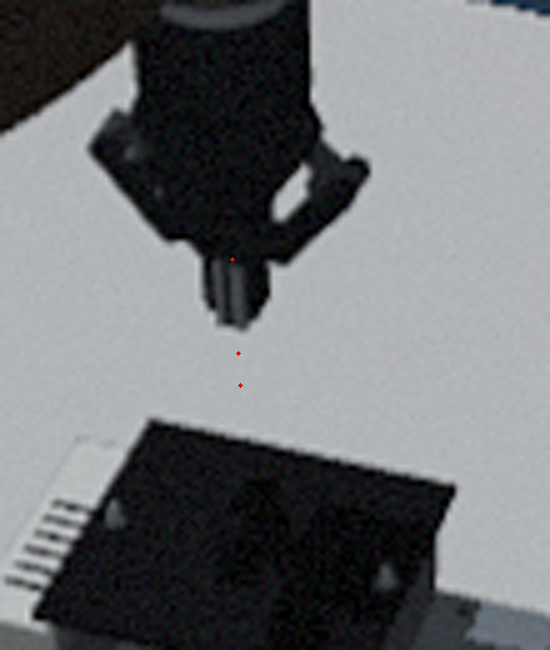

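```bash
python3 go.py 480 -200 190 175
```

```text
world [ 480. -200.  190.] phi 175.0 | now [631.4  76.2 191.4] 174.81
UNITS x y z turn: [  5.033 -11.552   0.071] -0.039 | t 5.17 F [-0.1 -0.2 -0.3] open 0.004 q [-0.04  0.2   1.68 -0.    1.26 -1.52]
```

```bash
python3 -m creep '[5,-11.5,0,0,5,-11.5,0,0,5,-11.5,0,0,5,-11.5,0,0,5,-11.5,0,0,5,-11.5,0,0,5,-11.5,0,0,5,-11.5,0,0,5,-11.5,0,0,5,-11.5,0,0,5,-11.5,0,0,5,-11.5,0,0]'; python3 - <<'E'
from fit import *
s=ctrl.get_state();P=s["eef_pos"];M=R.from_quat(s["tcp_rot"]).as_matrix()
pts=[P-M[:,2]*d for d in(0,.019,.073)]
for n in("scene","top"):
    q=proj(n,pts);print(n,q.round(1).tolist());u,v=q[0].astype(int)
    snap(n,f"{n}8.png",(u-60,v-60,u+60,v+40),5,q)
E
```

```text
time: 6.17
eef_pos: [0.482, -0.1975, 0.192]
tcp_rot: [0.045, 0.999, 0.001, -0.001]
contact_force: [0.3, 1.2, -0.4]
opening: 0.002
scene [[384.9, 250.0], [385.7, 243.6], [388.2, 224.6]]
top [[390.7, 282.1], [392.5, 282.0], [397.9, 281.6]]
```

View pics/scene8.png

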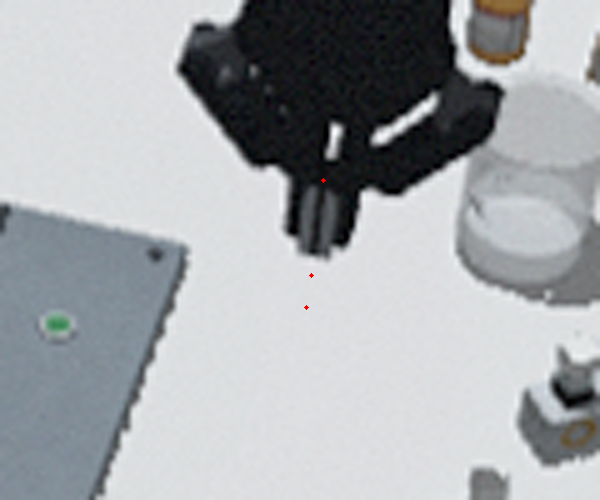

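View pics/top8.png

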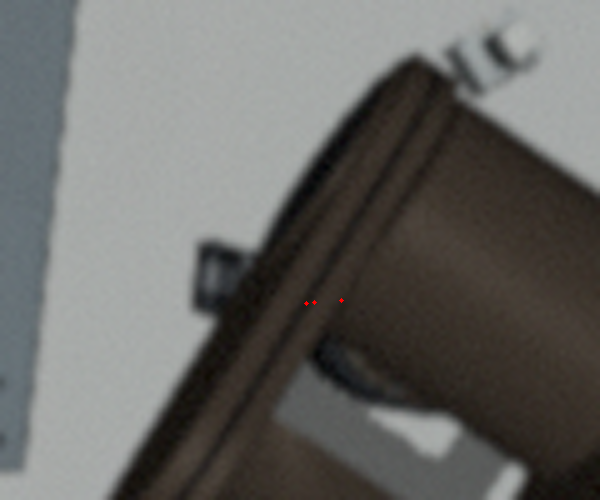

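```bash
cat >> h.py <<'E'
def tri(a,b):
    o1,d1=ray("scene",a);o2,d2=ray("top",b);d1=d1[0]/np.linalg.norm(d1);d2=d2[0]/np.linalg.norm(d2)
    A=np.c_[d1,-d2];t=np.linalg.lstsq(A,o2-o1,rcond=None)[0];p=o1+t[0]*d1;q=o2+t[1]*d2
    return (p+q)/2,np.linalg.norm(p-q)
E
python3 - <<'E'
from h import *
print(tri((360.6,203),(369.6,277.6)))
s=ctrl.get_state();print(s)
snap("scene","s9.png");snap("top","t9.png")
E
```

```text
(array([ 0.48675227, -0.13932696,  0.30675738]), np.float64(0.0011064047912986766))
{'time': 6.2667, 'qpos': array([-5.83748059e-01, -5.50392425e-02,  1.95109389e+00,  1.61334863e-04,
        1.24641837e+00, -2.06597014e+00]), 'dq': array([-0.00118062, -0.00369498, -0.00377518, -0.00211555,  0.00010238,
       -0.00059463]), 'joint_efforts': array([-1.92454699e-01, -2.66631836e+01, -2.88701445e+01, -5.92765486e-03,
        2.30139929e-03,  1.40824988e-03]), 'eef_pos': array([ 0.48224645, -0.19756483,  0.19246497]), 'tcp_rot': array([ 4.42983612e-02,  9.99018246e-01,  2.91701691e-04, -3.38399062e-04]), 'contact_force': array([-0.60221706,  0.14860862, -0.09345405]), 'wrist_torque': array([ 0.01348611, -0.0214254 ,  0.05565652]), 'opening': 0.0028899108383223493}
```

View pics/s9.png

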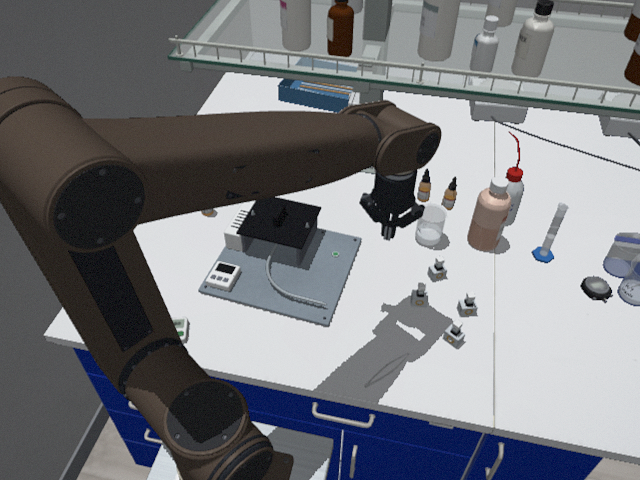

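View pics/t9.png

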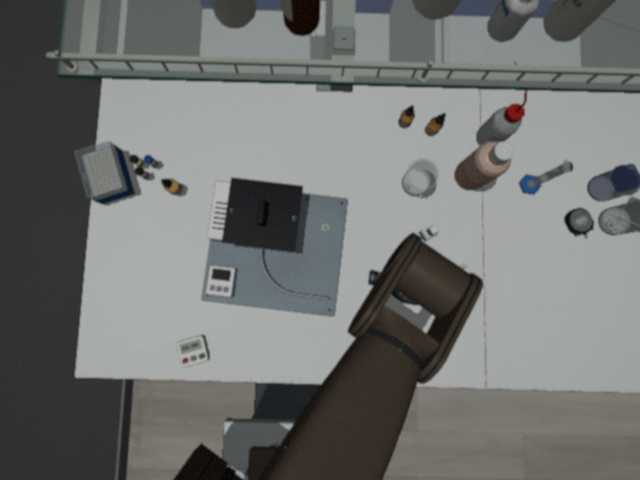

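```bash
python3 - <<'E'
from h import *
from scipy.optimize import least_squares
T=[((.6318,.0762,.192),(277.6,175.3)),((.482,-.1975,.192),(387.8,240.8))]
f=lambda d:np.ravel([proj("scene",np.array(a)+d)[0]-b for a,b in T])
r=least_squares(f,[0,0,0]);print(r.x,f(r.x))
f2=lambda d:f(np.array([0,0,d[0]]));r=least_squares(f2,[0]);print(r.x,f2(r.x))
E
python3 go.py 430 -200 60 175
```

```text
[-0.01090986 -0.00441285  0.04036952] [-0.33108727  0.56952306  0.29293876 -0.50390153]
[0.03019633] [-0.68552873  0.87755041 -1.61406528 -1.03240631]
world [ 430. -200.   60.] phi 175.0 | now [ 482.3 -197.8  192.8] 174.91
UNITS x y z turn: [ 2.074 -0.273  5.311] -0.019 | t 6.37 F [-0.6  0.4 -0.1] open -0.001 q [-0.58 -0.06  1.95  0.    1.25 -2.07]
```

```bash
python3 -m creep '[2,-0.25,1.5,0,2,-0.25,3,0,2,-0.25,4.5,0,2,-0.25,5.5,0,2,-0.25,6,0,2,-0.25,6.4,0,2,-0.25,6.4,0,2,-0.25,6.4,0]'; python3 - <<'E'
from fit import *
s=ctrl.get_state();P=s["eef_pos"];M=R.from_quat(s["tcp_rot"]).as_matrix()
pts=[P-M[:,2]*d for d in(0,.019,.073)]
for n in("scene",):
    q=proj(n,pts);print(n,q.round(1).tolist());u,v=q[0].astype(int)
    snap(n,f"{n}10.png",(u-60,v-60,u+60,v+40),5,q)
E
```

```text
time: 7.03
eef_pos: [0.4322, -0.2006, 0.0334]
tcp_rot: [0.045, 0.999, -0.0, 0.0]
contact_force: [-0.4, -0.4, 0.6]
opening: 0.002
scene [[376.9, 315.3], [377.5, 310.1], [379.6, 294.5]]
```

View pics/scene10.png

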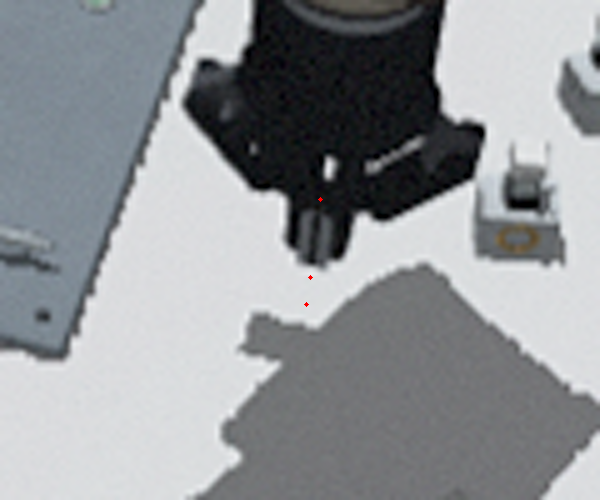

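```bash
python3 -m creep '[0,0,0.3,0,0,0,0.6,0,0,0,0.8,0,0,0,0.8,0]'; python3 -m creep '[0,0,0.1,0,0,0,0.1,0]'; python3 -m creep '[0,0,0.1,0,0,0,0.1,0]';
```

```text
time: 7.42
eef_pos: [0.4307, -0.1999, 0.0117]
tcp_rot: [0.045, 0.999, 0.001, -0.001]
contact_force: [0.1, -0.0, -0.0]
opening: 0.0
time: 7.58
eef_pos: [0.4313, -0.2004, 0.0101]
tcp_rot: [0.045, 0.999, 0.0, -0.0]
contact_force: [0.2, 0.3, -0.3]
opening: 0.001
time: 7.75
eef_pos: [0.4314, -0.2005, 0.0077]
tcp_rot: [0.045, 0.999, 0.0, -0.0]
contact_force: [-0.4, -0.3, -0.1]
opening: -0.005
```

```bash
python3 -m creep '[0,0,0.1,0,0,0,0.1,0]'; python3 -m creep '[0,0,0.1,0,0,0,0.1,0]'
```

```text
time: 7.92
eef_pos: [0.4313, -0.2004, 0.0051]
tcp_rot: [0.045, 0.999, 0.0, -0.0]
contact_force: [-0.8, -0.4, -0.1]
opening: -0.004
time: 8.08
eef_pos: [0.4312, -0.2003, 0.0025]
tcp_rot: [0.045, 0.999, 0.0, -0.0]
contact_force: [-0.3, 1.0, 0.6]
opening: -0.0
```

```bash
for i in 1; do python3 -m creep '[0,0,0.2,0,0,0,0.2,0]'; python3 -m creep '[0,0,0.2,0,0,0,0.2,0]'; python3 -m creep '[0,0,0.1,0,0,0,0.1,0]'; done; python3 - <<'E'
from fit import *
s=ctrl.get_state();P=s["eef_pos"];q=proj("scene",[P]);u,v=q[0].astype(int)
snap("scene","s11.png",(u-60,v-60,u+60,v+40),5,q)
E
```

```text
time: 8.25
eef_pos: [0.431, -0.2001, -0.0029]
tcp_rot: [0.045, 0.999, 0.0, -0.001]
contact_force: [-0.1, 0.5, -0.2]
opening: 0.001
time: 8.42
eef_pos: [0.4309, -0.2001, -0.008]
tcp_rot: [0.045, 0.999, 0.0, -0.001]
contact_force: [0.7, 0.4, 0.2]
opening: -0.004
time: 8.58
eef_pos: [0.4312, -0.2003, -0.0101]
tcp_rot: [0.045, 0.999, 0.0, -0.0]
contact_force: [-0.2, 0.5, -0.1]
opening: -0.002
```

View pics/s11.png

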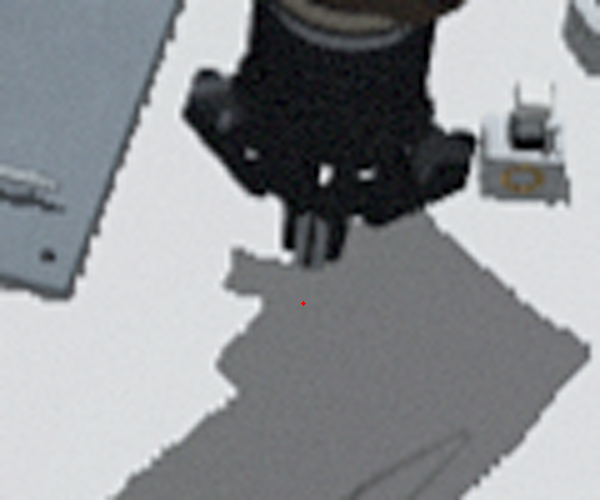

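```bash
python3 -m creep '[0,0,0.2,0,0,0,0.2,0]'; python3 -m creep '[0,0,0.1,0,0,0,0.1,0]'; python3 -m creep '[0,0,0.08,0,0,0,0.08,0]'; 
```

```text
time: 8.8
eef_pos: [0.4311, -0.2002, -0.0153]
tcp_rot: [0.045, 0.999, 0.0, -0.0]
contact_force: [-0.6, -0.0, 0.5]
opening: 0.001
time: 8.97
eef_pos: [0.4312, -0.2003, -0.0175]
tcp_rot: [0.045, 0.999, 0.0, -0.0]
contact_force: [0.1, -0.3, -0.8]
opening: 0.003
time: 9.13
eef_pos: [0.4313, -0.2004, -0.0194]
tcp_rot: [0.045, 0.999, 0.0, -0.0]
contact_force: [-0.2, 1.0, 0.2]
opening: -0.001
```

```bash
python3 -m creep '[0,0,0.08,0,0,0,0.08,0]'; python3 -m creep '[0,0,0.08,0,0,0,0.08,0]'
```

```text
time: 9.3
eef_pos: [0.4314, -0.2004, -0.0213]
tcp_rot: [0.045, 0.999, 0.0, -0.0]
contact_force: [0.2, 0.1, 0.7]
opening: 0.002
time: 9.47
eef_pos: [0.4313, -0.2004, -0.0234]
tcp_rot: [0.045, 0.999, 0.0, -0.0]
contact_force: [-0.2, 0.3, -0.4]
opening: 0.0
```

```bash
python3 -m creep '[0,0,0.08,0,0,0,0.08,0]'; python3 -m creep '[0,0,0.08,0,0,0,0.08,0]'; python3 - <<'E'
from fit import *
s=ctrl.get_state();P=s["eef_pos"];q=proj("scene",[P]);u,v=q[0].astype(int)
snap("scene","s12.png",(u-60,v-60,u+60,v+40),5,q)
E
```

```text
time: 9.63
eef_pos: [0.4313, -0.2004, -0.0254]
tcp_rot: [0.045, 0.999, 0.0, -0.0]
contact_force: [-0.2, 0.6, -0.1]
opening: -0.0
time: 9.8
eef_pos: [0.4313, -0.2004, -0.0274]
tcp_rot: [0.045, 0.999, 0.0, -0.0]
contact_force: [-0.3, 1.2, -0.3]
opening: 0.002
```

View pics/s12.png

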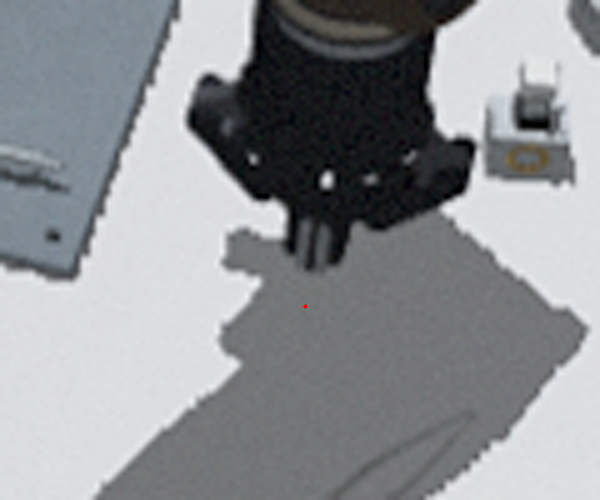

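```bash
python3 -m creep '[0,0,0.08,0,0,0,0.08,0]'; python3 -m creep '[0,0,0.08,0,0,0,0.08,0]'
```

```text
time: 10.02
eef_pos: [0.4313, -0.2004, -0.0294]
tcp_rot: [0.045, 0.999, 0.0, -0.0]
contact_force: [0.0, -0.9, -0.7]
opening: -0.003
time: 10.18
eef_pos: [0.4313, -0.2004, -0.0314]
tcp_rot: [0.045, 0.999, 0.0, -0.0]
contact_force: [-0.2, -0.7, 0.8]
opening: -0.001
```

```bash
python3 -m creep '[0,0,0.08,0,0,0,0.08,0]'; python3 -m creep '[0,0,0.08,0,0,0,0.08,0]'
```

```text
time: 10.35
eef_pos: [0.4313, -0.2004, -0.0334]
tcp_rot: [0.045, 0.999, 0.0, -0.0]
contact_force: [-0.6, 0.4, 0.7]
opening: 0.001
time: 10.52
eef_pos: [0.4313, -0.2004, -0.0354]
tcp_rot: [0.045, 0.999, 0.0, -0.0]
contact_force: [-0.7, 0.3, 0.5]
opening: -0.002
```

```bash
python3 -m creep '[0,0,0.08,0,0,0,0.08,0]';  python3 -m creep '[0,0,0.08,0,0,0,0.08,0]'; python3 - <<'E'
from fit import *
s=ctrl.get_state();P=s["eef_pos"];q=proj("scene",[P]);u,v=q[0].astype(int);print(q)
snap("scene","s13.png",(u-40,v-40,u+40,v+20),8,q)
E
```

```text
time: 10.68
eef_pos: [0.4313, -0.2004, -0.0374]
tcp_rot: [0.045, 0.999, 0.0, -0.0]
contact_force: [-0.2, 1.0, 0.5]
opening: 0.001
time: 10.85
eef_pos: [0.4318, -0.2007, -0.0383]
tcp_rot: [0.045, 0.999, 0.0, -0.0]
contact_force: [-1.0, 1.4, 5.4]
opening: 0.002
[[374.45138782 334.35110107]]
```

View pics/s13.png

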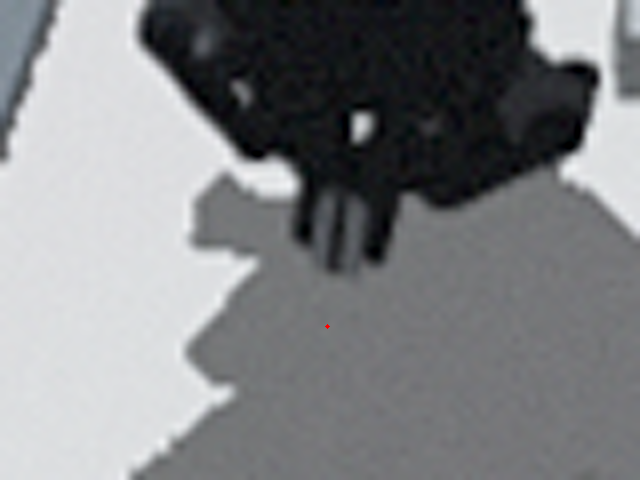

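```bash
python3 -m creep '[0,0,-1,0,0,0,-2,0,0,0,-2,0]'; python3 - <<'E'
from h import *
print(onplane("scene",(376.2,327.6),0.0), onplane("scene",(376.2,327.6),0.002))
from scipy.optimize import least_squares
T=[((.6318,.0762,.192),(277.6,175.3)),((.482,-.1975,.192),(387.8,240.8)),((.4318,-.2005,-.0385),(376.2,327.6)),((.4322,-.2006,.0334),(378.5,308))]
f=lambda d:np.ravel([proj("scene",np.array(a)+[d[0],d[1],.0385])[0]-b for a,b in T])
r=least_squares(f,[0,0]);print(r.x,f(r.x).reshape(-1,2))
E
```

```text
time: 11.15
eef_pos: [0.4347, -0.2028, 0.0153]
tcp_rot: [0.045, 0.999, -0.002, 0.004]
contact_force: [0.7, -1.2, 0.5]
opening: -0.002
[[ 0.42344066 -0.20300736  0.        ]] [[ 0.42197352 -0.20306738  0.002     ]]
[-0.0087706  -0.00312885] [[-0.58063533  0.56174403]
 [-0.28542197 -0.68500143]
 [ 0.24676053  0.19633462]
 [ 0.61802566 -0.04538015]]
```

```bash
sed -i 's/d=M.T@(np.array(P)-s\["eef_pos"\])/d=M.T@(np.array(P)-[0,0,.0385]-s["eef_pos"])/; s/"| now",(s\["eef_pos"\]\*1000)/"| now(true z)",((s["eef_pos"]+[0,0,.0385])*1000)/' go.py; python3 -m creep '[0,0,-1.5,0,0,0,-3,0,0,0,-4.5,0,0,0,-5,0,0,0,-5,0,0,0,-5,0]' 110; python3 go.py 88.5 32.5 140 180 c
```

```text
time: 11.65
eef_pos: [0.4317, -0.2006, 0.136]
tcp_rot: [0.045, 0.999, -0.0, 0.0]
contact_force: [0.1, -0.5, -0.7]
opening: 0.57
world [632.   77.2 140. ] phi 174.8 | now(true z) [ 431.7 -200.6  174.5] 174.81
UNITS x y z turn: [-6.972 11.793  1.379] 0.002 | t 11.65 F [ 0.1 -0.5 -0.7] open 0.57 q [-0.65 -0.11  2.11  0.    1.14 -2.13]
```

```bash
python3 -m creep '[-6.97,11.79,0,0,-6.97,11.79,0,0,-6.97,11.79,0,0,-6.97,11.79,0,0,-6.97,11.79,0,0,-6.97,11.79,0,0,-6.97,11.79,0,0,-6.97,11.79,0,0,-6.97,11.79,1.38,0,-6.97,11.79,1.38,0,-6.97,11.79,1.38,0,-6.97,11.79,1.38,0]';python3 go.py 88.5 32.5 92 180 c
```

```text
time: 12.65
eef_pos: [0.6301, 0.0768, 0.0993]
tcp_rot: [0.045, 0.999, -0.0, -0.002]
contact_force: [0.7, 0.6, 0.4]
opening: 0.569
world [632.   77.2  92. ] phi 174.8 | now(true z) [630.1  76.8 137.8] 174.79
UNITS x y z turn: [-0.08   0.024  1.832] -0.002 | t 12.65 F [0.7 0.6 0.4] open 0.569 q [-0.04  0.29  1.75 -0.    1.1  -1.52]
```

```bash
python3 -m creep '[0,0,0.5,0,0,0,1,0,0,0,1.4,0,0,0,1.6,0,0,0,1.75,0,0,0,1.8,0,0,0,1.8,0]'; python3 -m creep '[0,0,0,0,0,0,0,0,0,0,0,0,0,0,0,0,0,0,0,0,0,0,0,0,0,0,0,0]' 255 70;python3 go.py 88.5 32.5 92 180 c
```

```text
time: 13.23
eef_pos: [0.6316, 0.0771, 0.0562]
tcp_rot: [0.045, 0.999, -0.0, -0.0]
contact_force: [-0.6, -0.4, 0.0]
opening: 0.57
time: 13.82
eef_pos: [0.6323, 0.0773, 0.0573]
tcp_rot: [0.045, 0.999, 0.0, 0.001]
contact_force: [-0.3, -0.0, 3.1]
opening: 0.143
world [632.   77.2  92. ] phi 174.8 | now(true z) [632.3  77.3  95.8] 174.81
UNITS x y z turn: [ 0.013 -0.005  0.152] 0.003 | t 13.82 F [-0.3 -0.   3.1] open 0.143 q [-0.04  0.34  1.77 -0.    1.03 -1.52]
```

```bash
python3 -m creep '[0,0,-0.3,0,0,0,-0.7,0,0,0,-1.2,0,0,0,-1.8,0,0,0,-2.4,0,0,0,-2.8,0,0,0,-2.8,0]';python3 - <<'E'
from h import *
snap("scene","s14.png",(180,120,380,270),4)
print(onplane("top",(140,265),0),onplane("top",(140,240),0))
s=ctrl.get_state();print(s["contact_force"],s["opening"])
E
python3 go.py 390 390 80 174.8
```

```text
time: 14.4
eef_pos: [0.6338, 0.0772, 0.1304]
tcp_rot: [0.045, 0.999, 0.0, 0.003]
contact_force: [0.4, -0.9, -1.2]
opening: 0.149
[[0.51061067 0.38460402 0.        ]] [[0.57234656 0.38923731 0.        ]]
[ 0.06024516 -0.17042084 -2.92298142] 0.13628003119619847
world [390. 390.  80.] phi 174.8 | now(true z) [632.8  77.2 167.1] 174.81
UNITS x y z turn: [10.819 11.58   3.444] 0.002 | t 14.45 F [ 0.1 -0.2 -2.9] open 0.136 q [-0.04  0.26  1.73 -0.    1.15 -1.52]
```

View pics/s14.png

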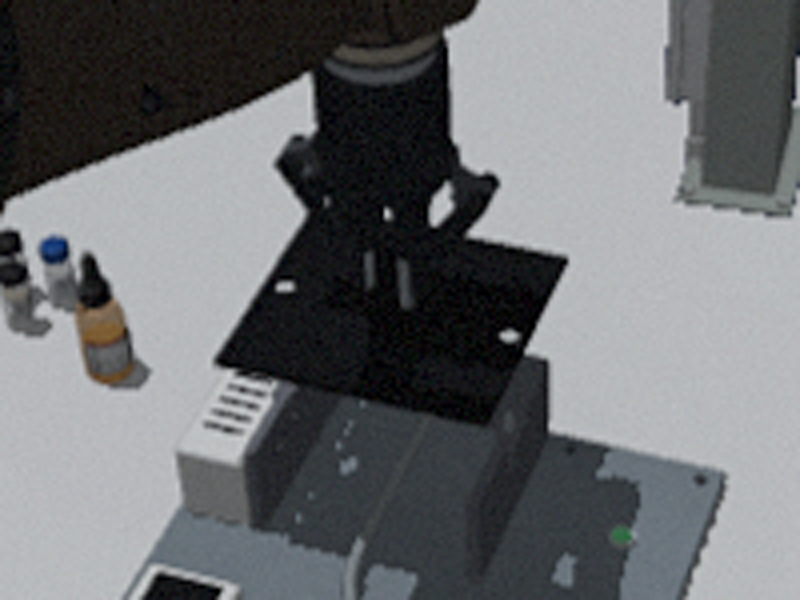

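```bash
python3 - <<'E'
from fit import *
p=np.load("pose.npy")
print(onplane("top",[(173,190),(192,350),(130,200),(203,300),(80,375),(185,338)],0).round(3))
print("base left edge",toW(p,[(-.128,.1625,0),(.164,.1625,0)]).round(3))
E
python3 go.py 430 370 80 174.8
```

```text
[[0.701 0.316 0.   ]
 [0.31  0.245 0.   ]
 [0.672 0.422 0.   ]
 [0.43  0.225 0.   ]
 [0.245 0.508 0.   ]
 [0.338 0.263 0.   ]]
base left edge [[0.428 0.226 0.   ]
 [0.719 0.2   0.   ]]
world [430. 370.  80.] phi 174.8 | now(true z) [632.8  77.2 167.1] 174.81
UNITS x y z turn: [ 9.153 10.928  3.45 ] 0.002 | t 14.45 F [ 0.1 -0.2 -2.9] open 0.136 q [-0.04  0.26  1.73 -0.    1.15 -1.52]
```

```bash
python3 go.py 470 370 60 174.8; python3 go.py 470 370 14.5 174.8
```

```text
world [470. 370.  60.] phi 174.8 | now(true z) [632.8  77.2 167.1] 174.81
UNITS x y z turn: [ 7.563 11.073  4.256] 0.002 | t 14.45 F [ 0.1 -0.2 -2.9] open 0.136 q [-0.04  0.26  1.73 -0.    1.15 -1.52]
world [470.  370.   14.5] phi 174.8 | now(true z) [632.8  77.2 167.1] 174.81
UNITS x y z turn: [ 7.57  11.073  6.076] 0.002 | t 14.45 F [ 0.1 -0.2 -2.9] open 0.136 q [-0.04  0.26  1.73 -0.    1.15 -1.52]
```

```bash
python3 -m creep '[0.7,1,0,0,1.5,2.2,0,0,2.3,3.3,0,0,3,4.4,0,0,3.8,5.5,0,0,4.5,6.6,0,0,5.3,7.7,0,0,6,8.8,0,0,6.8,9.9,0,0,7.3,10.7,0,0,7.56,11.07,0,0,7.56,11.07,1,0,7.56,11.07,2,0,7.56,11.07,3,0,7.56,11.07,4,0,7.56,11.07,4.8,0,7.56,11.07,5.2,0,7.56,11.07,5.2,0]'; python3 go.py 470 370 14.5 174.8
```

```text
time: 15.95
eef_pos: [0.466, 0.368, -0.0073]
tcp_rot: [0.046, 0.999, -0.002, -0.003]
contact_force: [-0.6, 0.4, -1.4]
opening: 0.141
world [470.  370.   14.5] phi 174.8 | now(true z) [466.  368.   31.2] 174.78
UNITS x y z turn: [-0.154  0.096  0.665] -0.005 | t 15.95 F [-0.6  0.4 -1.4] open 0.141 q [ 0.5   0.36  1.89 -0.    0.9  -0.98]
```

```bash
python3 -m creep '[0,0,0.2,0,0,0,0.4,0,0,0,0.55,0,0,0,0.6,0,0,0,0.65,0,0,0,0.65,0]'; python3 -m creep '[0,0,0.05,0,0,0,0.05,0]'
```

```text
time: 16.45
eef_pos: [0.4687, 0.3701, -0.0195]
tcp_rot: [0.045, 0.999, 0.0, 0.0]
contact_force: [-0.2, -0.8, -1.4]
opening: 0.15
time: 16.62
eef_pos: [0.4687, 0.3701, -0.0209]
tcp_rot: [0.045, 0.999, 0.0, 0.0]
contact_force: [-0.3, -0.4, -3.3]
opening: 0.146
```

```bash
python3 -m creep '[0,0,0.07,0,0,0,0.1,0,0,0,0.1,0]'; python3 -m creep '[0,0,0.05,0,0,0,0.05,0]'
```

```text
time: 16.87
eef_pos: [0.4684, 0.3699, -0.0238]
tcp_rot: [0.045, 0.999, -0.0, -0.0]
contact_force: [-0.1, -0.7, -2.6]
opening: 0.146
time: 17.03
eef_pos: [0.4687, 0.3701, -0.0246]
tcp_rot: [0.045, 0.999, 0.0, 0.0]
contact_force: [-0.9, 0.3, -1.0]
opening: 0.146
```

Touching now; open to ~48 mm and rise.

```bash
python3 -m creep '[0,0,0.02,0,0,0,0.02,0,0,0,0.02,0,0,0,0.02,0,0,0,0.02,0]' 110; python3 -m creep '[0,0,-0.5,0,0,0,-1.5,0,0,0,-3,0,0,0,-4.5,0,0,0,-6,0,0,0,-6,0]'; python3 - <<'E'
from car import *
import json
im=snap("scene","s15.png");imt=snap("top","t15.png")
D=findcars();L=allcars(D)
for l in L: print(l[0].round(4),np.degrees(l[0][2]).round(1),l[1:])
E
```

```text
time: 17.45
eef_pos: [0.4688, 0.3701, -0.0251]
tcp_rot: [0.045, 0.999, 0.0, 0.0]
contact_force: [0.7, -0.3, -0.3]
opening: 0.566
time: 17.95
eef_pos: [0.4738, 0.3731, 0.136]
tcp_rot: [0.045, 0.999, 0.005, 0.008]
contact_force: [0.5, 0.1, 1.1]
opening: 0.571
[ 0.5169 -0.2869  0.1211] 6.9 (np.float64(0.17712420225143433), 0.9, 2)
[ 0.5147 -0.3956  0.3543] 20.3 (np.float64(0.21814435720443726), 0.82, 2)
[ 0.6093 -0.3216  0.5501] 31.5 (np.float64(0.183336079120636), 0.8, 2)
[ 0.428  -0.37   -0.5772] -33.1 (np.float64(0.19338750839233398), 0.59, 2)
```

View pics/s15.png

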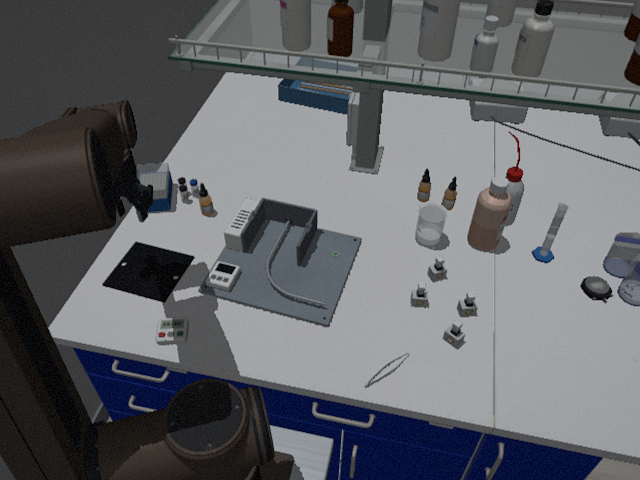

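```bash
python3 go.py 517 -287 130 6.9
```

```text
world [ 517. -287.  130.] phi 6.9 | now(true z) [467.8 369.6 162.5] 174.81
UNITS x y z turn: [ -4.34  -25.976   1.318] 33.581 | t 18.15 F [-0.4 -0.2 -0.4] open 0.57 q [ 0.5   0.18  1.83 -0.    1.13 -0.98]
```

```bash
python3 -m creep '[-4.34,-25.98,0,33.58,-4.34,-25.98,0,33.58,-4.34,-25.98,0,33.58,-4.34,-25.98,0,33.58,-4.34,-25.98,0,33.58,-4.34,-25.98,0,33.58,-4.34,-25.98,0,33.58,-4.34,-25.98,0,33.58,-4.34,-25.98,0,33.58,-4.34,-25.98,0,33.58,-4.34,-25.98,0,33.58,-4.34,-25.98,0,33.58,-4.34,-25.98,0,33.58,-4.34,-25.98,0,33.58,-4.34,-25.98,0,33.58,-4.34,-25.98,0,33.58,-4.34,-25.98,0,33.58,-4.34,-25.98,0,33.58,-4.34,-25.98,0,33.58,-4.34,-25.98,0,33.58]'; python3 go.py 517 -287 100 6.9
```

```text
time: 19.82
eef_pos: [0.5162, -0.286, 0.1217]
tcp_rot: [0.963, 0.269, -0.002, -0.002]
contact_force: [-0.1, 0.5, -0.2]
opening: 0.568
world [ 517. -287.  100.] phi 6.9 | now(true z) [ 516.2 -286.   160.2] 31.16
UNITS x y z turn: [0.012 0.062 2.408] 4.852 | t 19.82 F [-0.1  0.5 -0.2] open 0.568 q [-0.68  0.17  1.85  0.    1.13  0.35]
```

```bash
python3 -m creep '[0.02,0.05,0.8,1.4,0.02,0.05,1.6,2.8,0.02,0.05,2.4,4.2,0.02,0.05,2.4,4.85,0.02,0.05,2.4,4.85,0.02,0.05,2.4,4.85]'; python3 - <<'E'
from h import *
snap("scene","s16.png",(380,210,480,320),6)
E
python3 go.py 517 -287 34.5 6.9
```

```text
time: 20.32
eef_pos: [0.5179, -0.2867, 0.0628]
tcp_rot: [0.998, 0.065, -0.001, -0.001]
contact_force: [0.1, -0.5, 0.8]
opening: 0.567
world [ 517.  -287.    34.5] phi 6.9 | now(true z) [ 518.5 -287.2  102.3] 7.41
UNITS x y z turn: [-0.055 -0.012  2.714] 0.101 | t 20.37 F [0.9 0.3 0.4] open 0.571 q [-0.68  0.25  1.88 -0.    1.02  0.76]
```

View pics/s16.png

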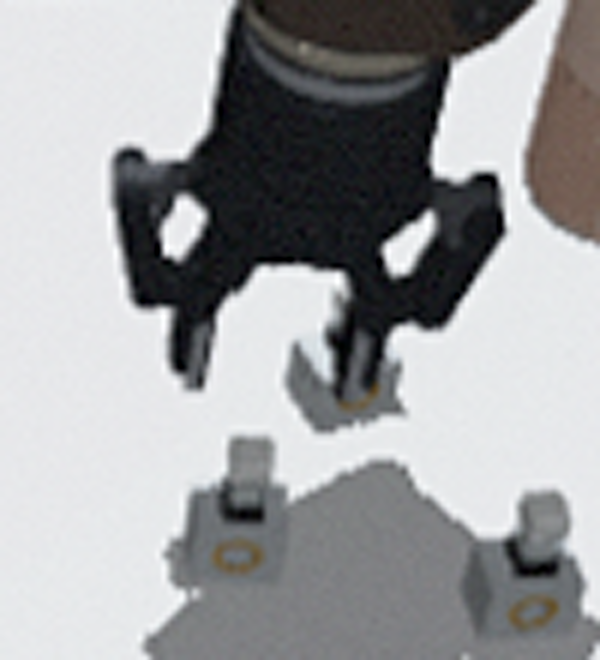

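```bash
python3 -m creep '[-0.04,0,0.8,0.1,-0.04,0,1.6,0.1,-0.04,0,2.2,0.1,-0.04,0,2.5,0.1,-0.04,0,2.65,0.1,-0.04,0,2.7,0.1,-0.04,0,2.7,0.1,-0.04,0,2.7,0.1]'; python3 go.py 517 -287 34.5 6.9;
```

```text
time: 21.03
eef_pos: [0.5187, -0.2882, -0.0016]
tcp_rot: [0.998, 0.06, 0.001, 0.001]
contact_force: [1.0, -0.3, -0.2]
opening: 0.57
world [ 517.  -287.    34.5] phi 6.9 | now(true z) [ 518.7 -288.2   36.9] 6.83
UNITS x y z turn: [-0.062 -0.058  0.097] -0.014 | t 21.03 F [ 1.  -0.3 -0.2] open 0.57 q [-0.68  0.34  1.9  -0.    0.9   0.77]
```

```bash
python3 -m creep '[-0.06,-0.05,0.08,0,-0.06,-0.05,0.08,0,-0.06,-0.05,0.08,0,-0.06,-0.05,0.08,0,-0.06,-0.05,0.08,0,-0.06,-0.05,0.08,0,-0.06,-0.05,0.08,0]' 255 50; python3 -m creep '[0,0,-0.5,0,0,0,-1.2,0,0,0,-2,0,0,0,-2.4,0,0,0,-2.4,0]'; python3 - <<'E'
from h import *
snap("scene","s17.png",(380,210,480,320),6)
E
p=1; python3 go.py -85 -165 110 90 c
```

```text
time: 21.62
eef_pos: [0.5164, -0.2866, -0.0044]
tcp_rot: [0.998, 0.059, 0.0, 0.0]
contact_force: [0.2, 1.2, 2.4]
opening: 0.178
time: 22.03
eef_pos: [0.5182, -0.2881, 0.0587]
tcp_rot: [0.998, 0.059, 0.002, 0.002]
contact_force: [1.0, -1.0, -0.6]
opening: 0.178
world [ 441.3 -103.8  110. ] phi 84.8 | now(true z) [ 517.2 -287.3   95.4] 6.82
UNITS x y z turn: [-2.143 -7.649 -0.611] -15.596 | t 22.08 F [-0.1  1.2 -1.1] open 0.18 q [-0.68  0.25  1.89 -0.    1.    0.77]
```

View pics/s17.png

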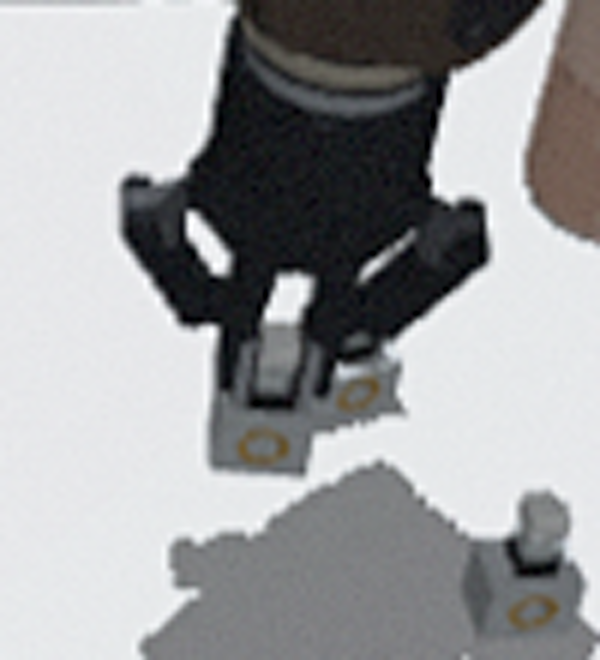

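```bash
python3 -m creep '[-2.1,-7.6,-0.2,-15.6,-2.1,-7.6,-0.2,-15.6,-2.1,-7.6,-0.2,-15.6,-2.1,-7.6,-0.2,-15.6,-2.1,-7.6,-0.2,-15.6,-2.1,-7.6,-0.2,-15.6,-2.1,-7.6,-0.2,-15.6,-2.1,-7.6,-0.2,-15.6,-2.1,-7.6,-0.2,-15.6,-2.1,-7.6,-0.2,-15.6,-2.1,-7.6,-0.2,-15.6,-2.1,-7.6,-0.2,-15.6,-2.1,-7.6,-0.2,-15.6]'; python3 go.py -85 -175 55 90 c
```

```text
time: 23.17
eef_pos: [0.4407, -0.1037, 0.0591]
tcp_rot: [0.739, 0.673, -0.0, -0.001]
contact_force: [-0.2, -0.3, -1.8]
opening: 0.171
world [ 440.4 -113.7   55. ] phi 84.8 | now(true z) [ 440.7 -103.7   97.6] 84.65
UNITS x y z turn: [-0.402  0.027  1.704] -0.03 | t 23.17 F [-0.2 -0.3 -1.8] open 0.171 q [-0.46 -0.05  2.21  0.    0.98 -0.36]
```

```bash
python3 -m creep '[-0.4,0.02,0.5,0,-0.4,0.02,1,0,-0.4,0.02,1.4,0,-0.4,0.02,1.7,0,-0.4,0.02,1.9,0,-0.4,0.02,1.9,0,-0.4,0.02,1.9,0]'; python3 - <<'E'
from fit import *
p=np.load("pose.npy")
snap("scene","s18.png",(290,240,410,340),6,proj("scene",toW(p,[(-.085,-.1445,.028)])))
snap("top","t18.png",(290,240,410,340),6,proj("top",toW(p,[(-.085,-.1445,.028)])))
E
python3 go.py -85 -170 47 90 c
```

```text
time: 23.75
eef_pos: [0.4411, -0.1139, 0.0125]
tcp_rot: [0.738, 0.674, -0.0, -0.0]
contact_force: [0.2, -0.3, -0.1]
opening: 0.181
world [ 440.8 -108.7   47. ] phi 84.8 | now(true z) [ 441.7 -114.3   51.7] 84.81
UNITS x y z turn: [ 0.217 -0.054  0.188] 0.003 | t 23.85 F [-0.3  0.1 -0.1] open 0.178 q [-0.48  0.04  2.22  0.    0.88 -0.39]
```

View pics/s18.png

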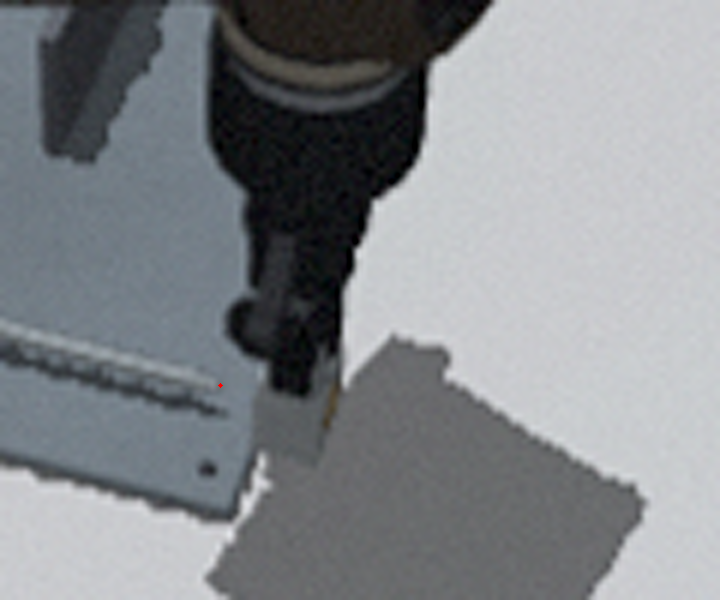

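View pics/t18.png

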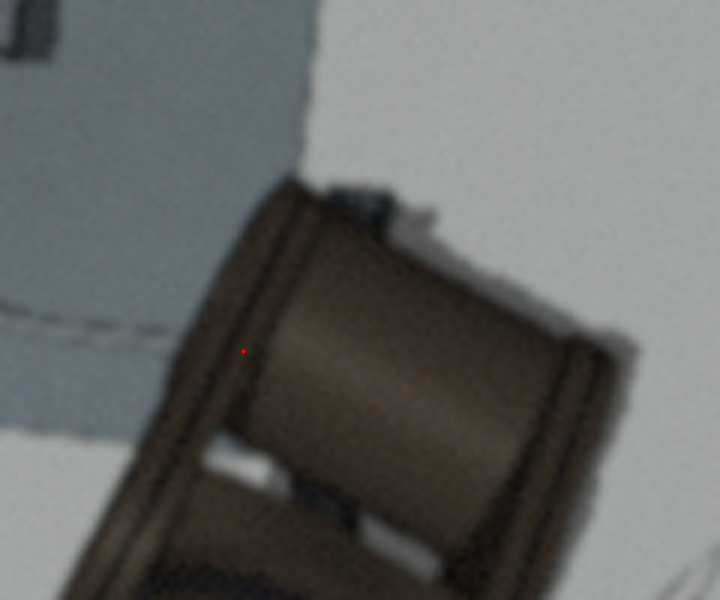

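```bash
cat > hold.py <<'E'
from car import *
def held(name,crop,k,dz=.034,dx=0):
    s=ctrl.get_state();P=s["eef_pos"];M=R.from_quat(s["tcp_rot"]).as_matrix();yaw=np.arctan2(M[1,0],M[0,0])
    q=[P[0],P[1],yaw];z=P[2]+.0385-dz
    B=np.vstack([FOOT,CUV])+[dx,0,z]
    mk=proj("scene",toW(q,B)); snap("scene",name,crop,k,mk)
    return mk
E
python3 - <<'E'
from hold import *
held("s19.png",(315,290,355,330),14)
E
```

```text
(no output)
```

View pics/s19.png

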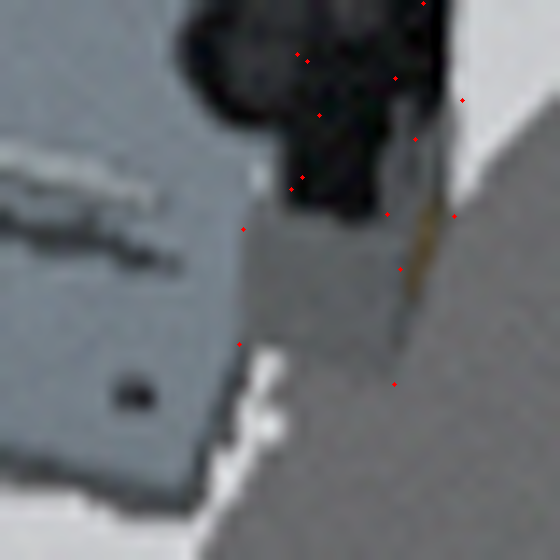

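```bash
python3 -m creep '[0.1,-0.03,0.08,0,0.2,-0.03,0.16,0,0.2,-0.03,0.16,0,0.2,-0.03,0.16,0]'; python3 go.py -85 -170 47 90 c; python3 go.py -85 -145 47 90 c
```

```text
time: 24.23
eef_pos: [0.4407, -0.1088, 0.0086]
tcp_rot: [0.738, 0.675, -0.0, -0.0]
contact_force: [-1.4, -0.8, -1.5]
opening: 0.182
world [ 440.8 -108.7   47. ] phi 84.8 | now(true z) [ 440.7 -108.8   47.1] 84.84
UNITS x y z turn: [0.001 0.006 0.002] 0.008 | t 24.23 F [-1.4 -0.8 -1.5] open 0.182 q [-0.47  0.04  2.23 -0.    0.87 -0.38]
world [443.1 -83.8  47. ] phi 84.8 | now(true z) [ 440.7 -108.8   47.1] 84.84
UNITS x y z turn: [1.001 0.006 0.002] 0.008 | t 24.23 F [-1.4 -0.8 -1.5] open 0.182 q [-0.47  0.04  2.23 -0.    0.87 -0.38]
```

```bash
python3 -m creep '[0.15,0,0,0,0.3,0,0,0,0.45,0,0,0,0.6,0,0,0,0.6,0,0,0]';python3 -m creep '[0.15,0,0,0,0.3,0,0,0,0.45,0,0,0,0.6,0,0,0,0.6,0,0,0]'; python3 - <<'E'
from hold import *
held("s20.png",(305,280,355,330),12)
E
python3 go.py -85 -67.5 47 90 c
```

```text
time: 24.65
eef_pos: [0.4421, -0.0934, 0.0086]
tcp_rot: [0.738, 0.675, -0.0, -0.0]
contact_force: [0.2, -0.3, -0.9]
opening: 0.181
time: 25.07
eef_pos: [0.4435, -0.0785, 0.0086]
tcp_rot: [0.738, 0.675, -0.0, -0.0]
contact_force: [0.6, 0.2, -1.0]
opening: 0.178
world [450.1  -6.7  47. ] phi 84.8 | now(true z) [443.6 -78.8  47.1] 84.85
UNITS x y z turn: [2.898 0.003 0.005] 0.011 | t 25.12 F [ 0.4 -0.4 -1. ] open 0.178 q [-0.4   0.04  2.24 -0.    0.87 -0.31]
```

View pics/s20.png

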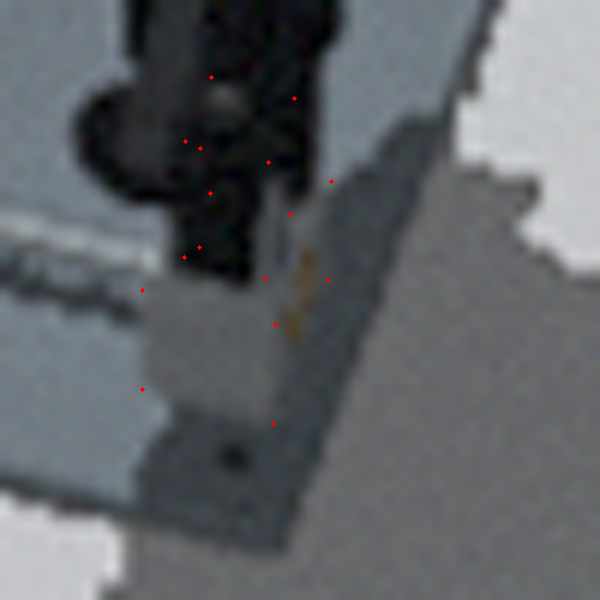

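```bash
python3 -m creep '[0.2,0,0,0,0.4,0,0,0,0.6,0,0,0,0.8,0,0,0,1,0,0,0,1.2,0,0,0,1.4,0,0,0]'; python3 -m creep '[0.2,0,0,0,0.4,0,0,0,0.6,0,0,0,0.8,0,0,0,1,0,0,0,1.2,0,0,0,1.4,0,0,0,1.4,0,0,0]'; python3 go.py -85 -67.5 47 90 c
```

```text
time: 25.7
eef_pos: [0.4468, -0.0438, 0.0087]
tcp_rot: [0.738, 0.674, -0.0, -0.0]
contact_force: [-0.3, 0.6, -1.3]
opening: 0.179
time: 26.37
eef_pos: [0.4499, -0.0087, 0.0086]
tcp_rot: [0.738, 0.675, 0.0, -0.0]
contact_force: [-0.6, 0.2, -0.1]
opening: 0.178
world [450.1  -6.7  47. ] phi 84.8 | now(true z) [449.9  -8.7  47.1] 84.86
UNITS x y z turn: [0.08  0.003 0.006] 0.013 | t 26.37 F [-0.6  0.2 -0.1] open 0.178 q [-0.25  0.04  2.24  0.    0.87 -0.16]
```

```bash
python3 -m creep '[0.08,0,0,0,0.43,0.02,0,1,0.77,0.06,0,2,1.12,0.14,0,3,1.45,0.24,0,4,1.77,0.37,0,5,2.08,0.54,0,6,2.37,0.72,0,7,2.65,0.94,0,8,2.91,1.17,0,9,2.91,1.17,0,9]'; python3 go.py -55.71 3.21 47 45 c
```

```text
time: 27.28
eef_pos: [0.4868, 0.0608, 0.009]
tcp_rot: [0.94, 0.34, 0.001, 0.0]
contact_force: [0.6, -0.3, -0.0]
opening: 0.175
world [485.7  61.1  47. ] phi 39.8 | now(true z) [486.8  60.8  47.5] 39.77
UNITS x y z turn: [-0.027 -0.036  0.021] -0.006 | t 27.28 F [ 0.6 -0.3 -0. ] open 0.175 q [-0.08  0.12  2.15  0.    0.87  0.79]
```

```bash
python3 -m creep '[0.35,0.01,0,1,0.68,0.05,0,2,1.02,0.12,0,3,1.35,0.22,0,4,1.67,0.35,0,5,1.98,0.52,0,6,2.27,0.7,0,7,2.55,0.92,0,8,2.81,1.15,0,9,2.81,1.15,0,9]'; python3 go.py 15 32.5 47 0 c;python3 go.py 130 32.5 47 0 c
```

```text
time: 28.12
eef_pos: [0.5594, 0.0827, 0.0089]
tcp_rot: [0.999, -0.045, 0.001, 0.0]
contact_force: [-0.2, -0.3, -1.5]
opening: 0.175
world [558.8  83.9  47. ] phi -5.2 | now(true z) [559.4  82.7  47.4] -5.18
UNITS x y z turn: [-0.026 -0.043  0.018] 0.005 | t 28.12 F [-0.2 -0.3 -1.5] open 0.175 q [-0.03  0.27  1.97 -0.    0.9   1.63]
world [673.3  73.4  47. ] phi -5.2 | now(true z) [559.4  82.7  47.4] -5.18
UNITS x y z turn: [ 4.574 -0.041  0.025] 0.005 | t 28.12 F [-0.2 -0.3 -1.5] open 0.175 q [-0.03  0.27  1.97 -0.    0.9   1.63]
```

```bash
python3 -m creep '[0.4,-0.02,0,0,0.8,-0.04,0,0,1.2,-0.04,0,0,1.6,-0.04,0,0,2,-0.04,0,0,2.4,-0.04,0,0,2.8,-0.04,0,0,3.2,-0.04,0,0,3.6,-0.04,0,0,4,-0.04,0,0,4.3,-0.04,0,0,4.5,-0.04,0,0,4.55,-0.04,0,0,4.55,-0.04,0,0]'; python3 go.py 130 32.5 46 0 c
```

```text
time: 29.28
eef_pos: [0.6716, 0.0739, 0.0085]
tcp_rot: [0.999, -0.045, -0.0, -0.0]
contact_force: [-0.4, 0.7, -0.6]
opening: 0.173
world [673.3  73.4  46. ] phi -5.2 | now(true z) [671.6  73.9  47. ] -5.19
UNITS x y z turn: [0.072 0.012 0.04 ] 0.004 | t 29.28 F [-0.4  0.7 -0.6] open 0.173 q [-0.04  0.48  1.68  0.    0.98  1.62]
```

```bash
python3 -m creep '[0.04,0,0.05,0,0.04,0,0.05,0]'; python3 -m creep '[0.04,0,0,0,0.04,0,0,0,0.04,0,0,0,0.04,0,0,0]' 110; python3 -m creep '[0,0,-0.5,0,0,0,-1.2,0,0,0,-2,0,0,0,-3,0,0,0,-4,0,0,0,-4,0]';  python3 go.py 515 -396 130 20.3
```

```text
time: 29.45
eef_pos: [0.6723, 0.0739, 0.0076]
tcp_rot: [0.999, -0.045, 0.0, 0.0]
contact_force: [-0.8, 0.2, 0.5]
opening: 0.176
time: 29.78
eef_pos: [0.6733, 0.0738, 0.0075]
tcp_rot: [0.999, -0.045, 0.0, -0.0]
contact_force: [-0.2, 1.0, -0.3]
opening: 0.567
time: 30.28
eef_pos: [0.6777, 0.0737, 0.1158]
tcp_rot: [0.999, -0.045, 0.006, -0.0]
contact_force: [1.0, -0.1, 0.8]
opening: 0.57
world [ 515. -396.  130.] phi 20.3 | now(true z) [677.7  73.7 154.3] -5.18
UNITS x y z turn: [-4.797 19.299  0.898] -5.095 | t 30.28 F [ 1.  -0.1  0.8] open 0.57 q [-0.04  0.36  1.63  0.    1.14  1.62]
```

```bash
python3 - <<'E'
from car import *
im=snap("scene","s21.png",(180,170,380,320),4);snap("top","t21.png")
D=findcars();L=allcars(D)
for l in L: print(l[0].round(4),np.degrees(l[0][2]).round(1),l[1:])
E
python3 -m creep '[-4.8,19.3,0,-5.1,-4.8,19.3,0,-5.1,-4.8,19.3,0,-5.1,-4.8,19.3,0,-5.1,-4.8,19.3,0,-5.1,-4.8,19.3,0,-5.1,-4.8,19.3,0,-5.1,-4.8,19.3,0,-5.1,-4.8,19.3,0,-5.1,-4.8,19.3,0,-5.1,-4.8,19.3,0,-5.1,-4.8,19.3,0,-5.1,-4.8,19.3,0,-5.1,-4.8,19.3,0,-5.1,-4.8,19.3,0,-5.1]'; python3 go.py 515 -396 80 20.3
```

```text
[ 0.428  -0.3702 -0.576 ] -33.0 (np.float64(0.1844053864479065), 0.87, 2)
[ 0.6868  0.0771 -0.1911] -11.0 (np.float64(0.12956655025482178), 0.64, 1)
[ 0.5149 -0.3965  0.2641] 15.1 (np.float64(0.31543904542922974), 0.54, 2)
[ 0.609  -0.321   0.5403] 31.0 (np.float64(0.34590619802474976), 0.52, 2)
time: 31.73
eef_pos: [0.5095, -0.3949, 0.1057]
tcp_rot: [0.984, 0.176, -0.001, -0.002]
contact_force: [0.3, 0.6, 0.3]
opening: 0.568
world [ 515. -396.   80.] phi 20.3 | now(true z) [ 509.5 -394.9  144.2] 20.27
UNITS x y z turn: [0.195 0.126 2.566] -0.005 | t 31.73 F [0.3 0.6 0.3] open 0.568 q [-0.82  0.3   1.72  0.    1.12  0.4 ]
```

View pics/s21.png

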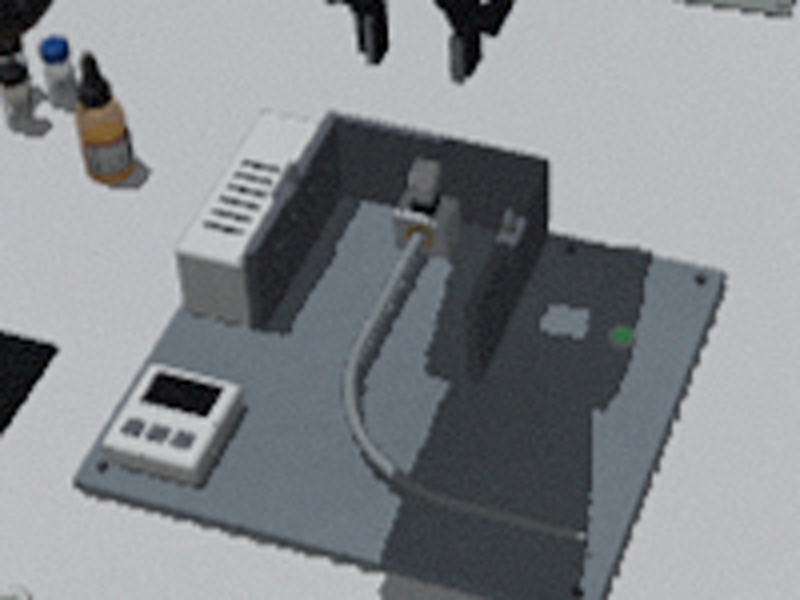

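```bash
python3 -m creep '[0.15,0.1,0.8,0,0.15,0.1,1.6,0,0.15,0.1,2.4,0,0.15,0.1,3,0,0.15,0.1,3,0,0.15,0.1,3,0]'; python3 - <<'E'
from h import *
snap("scene","s22.png",(420,240,520,330),6)
E
python3 go.py 515 -396 34.5 20.3
```

```text
time: 32.23
eef_pos: [0.5145, -0.395, 0.0311]
tcp_rot: [0.984, 0.177, -0.001, -0.001]
contact_force: [0.4, -0.1, 0.1]
opening: 0.571
world [ 515.  -396.    34.5] phi 20.3 | now(true z) [ 515.2 -396.2   71.2] 20.39
UNITS x y z turn: [-0.006 -0.011  1.468] 0.018 | t 32.28 F [-0.2  0.   0.9] open 0.568 q [-0.81  0.4   1.74  0.    1.    0.4 ]
```

View pics/s22.png

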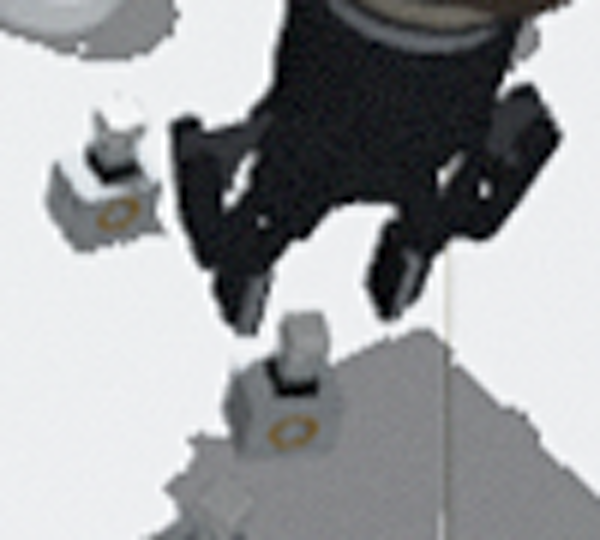

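```bash
python3 -m creep '[0,0,0.5,0,0,0,1,0,0,0,1.3,0,0,0,1.45,0,0,0,1.48,0,0,0,1.48,0]'; python3 -m creep '[0,0,0,0,0,0,0,0,0,0,0,0,0,0,0,0,0,0,0,0,0,0,0,0]' 255 50; python3 go.py 515 -396 34.5 20.3;  python3 -m creep '[0,0,-0.5,0,0,0,-1.2,0,0,0,-2,0,0,0,-2.4,0,0,0,-2.4,0]'; python3 go.py -85 -175 95 90 c
```

```text
time: 32.78
eef_pos: [0.5143, -0.3968, -0.0052]
tcp_rot: [0.984, 0.176, -0.0, -0.0]
contact_force: [0.8, -0.4, -0.5]
opening: 0.567
time: 33.28
eef_pos: [0.515, -0.3974, -0.0039]
tcp_rot: [0.984, 0.176, 0.0, 0.001]
contact_force: [-0.5, -0.5, 2.1]
opening: 0.18
world [ 515.  -396.    34.5] phi 20.3 | now(true z) [ 515.  -397.4   34.6] 20.32
UNITS x y z turn: [ 0.019 -0.051  0.004] 0.004 | t 33.28 F [-0.5 -0.5  2.1] open 0.18 q [-0.81  0.45  1.75 -0.    0.94  0.4 ]
time: 33.7
eef_pos: [0.5163, -0.3986, 0.0593]
tcp_rot: [0.984, 0.176, 0.002, 0.003]
contact_force: [0.5, -0.8, -0.3]
opening: 0.177
world [ 440.4 -113.7   95. ] phi 84.8 | now(true z) [ 516.3 -398.6   97.8] 20.32
UNITS x y z turn: [  1.109 -11.742   0.047] -12.896 | t 33.7 F [ 0.5 -0.8 -0.3] open 0.177 q [-0.81  0.37  1.73  0.    1.04  0.4 ]
```

```bash
python3 -m creep '[1.1,-11.74,0,-12.9,1.1,-11.74,0,-12.9,1.1,-11.74,0,-12.9,1.1,-11.74,0,-12.9,1.1,-11.74,0,-12.9,1.1,-11.74,0,-12.9,1.1,-11.74,0,-12.9,1.1,-11.74,0,-12.9,1.1,-11.74,0,-12.9,1.1,-11.74,0,-12.9,1.1,-11.74,0,-12.9,1.1,-11.74,0,-12.9]'; python3 go.py -85 -175 47 90 c
```

```text
time: 34.7
eef_pos: [0.4384, -0.1124, 0.0551]
tcp_rot: [0.739, 0.673, -0.0, -0.0]
contact_force: [0.2, -0.7, -1.1]
opening: 0.178
world [ 440.4 -113.7   47. ] phi 84.8 | now(true z) [ 438.4 -112.4   93.6] 84.63
UNITS x y z turn: [-0.047  0.086  1.865] -0.033 | t 34.7 F [ 0.2 -0.7 -1.1] open 0.178 q [-0.48 -0.04  2.21 -0.    0.97 -0.38]
```

```bash
python3 -m creep '[-0.05,0.06,0.5,-0.03,-0.05,0.06,1,-0.03,-0.05,0.06,1.4,-0.03,-0.05,0.06,1.7,-0.03,-0.05,0.06,1.85,-0.03,-0.05,0.06,1.85,-0.03,-0.05,0.06,1.85,-0.03]'; python3 go.py -85 -175 47 90 c;  python3 - <<'E'
from hold import *
held("s23.png",(305,280,355,330),12)
E
python3 go.py -85 -175 47 90 c
```

```text
time: 35.28
eef_pos: [0.44, -0.1137, 0.0092]
tcp_rot: [0.738, 0.675, -0.0, -0.0]
contact_force: [-0.3, 0.2, -1.1]
opening: 0.177
world [ 440.4 -113.7   47. ] phi 84.8 | now(true z) [ 440.  -113.7   47.7] 84.93
UNITS x y z turn: [0.    0.016 0.027] 0.027 | t 35.28 F [-0.3  0.2 -1.1] open 0.177 q [-0.48  0.04  2.23  0.    0.87 -0.39]
world [ 440.4 -113.7   47. ] phi 84.8 | now(true z) [ 440.2 -113.8   48. ] 84.94
UNITS x y z turn: [0.002 0.005 0.04 ] 0.028 | t 35.33 F [-0.7 -0.5 -1.7] open 0.173 q [-0.48  0.04  2.23  0.    0.87 -0.39]
```

View pics/s23.png

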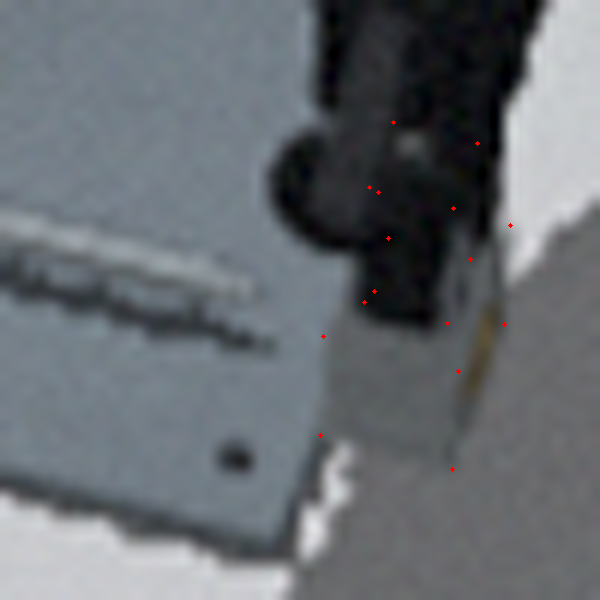

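Same picture as before: carrier aligned ahead of the tip. Thread it (77+30 mm to the bend start).

```bash
python3 -m creep '[0.2,0,0.03,0,0.4,0,0.03,0,0.6,0,0.03,0,0.75,0,0.03,0,0.9,0,0.03,0,1.05,0,0.03,0,1.2,0,0.03,0,1.35,0,0.03,0,1.5,0,0.03,0,1.5,0,0.03,0]'; python3 -m creep '[0.2,0,0,0,0.4,0,0,0,0.6,0,0,0,0.8,0,0,0,1,0,0,0,1.2,0,0,0,1.4,0,0,0,1.6,0,0,0,1.8,0,0,0,2,0,0,0,2.2,0,0,0,2.4,0,0,0,2.6,0,0,0,2.75,0,0,0,2.75,0,0,0]'; python3 go.py -85 -67.5 47 90 c
```

```text
time: 36.17
eef_pos: [0.4431, -0.0755, 0.0084]
tcp_rot: [0.737, 0.676, -0.0, -0.0]
contact_force: [0.6, 0.4, -0.2]
opening: 0.177
time: 37.42
eef_pos: [0.4492, -0.007, 0.0084]
tcp_rot: [0.737, 0.676, -0.0, -0.0]
contact_force: [-0.3, -0.0, -1.2]
opening: 0.183
world [450.1  -6.7  47. ] phi 84.8 | now(true z) [449.2  -7.   46.9] 85.01
UNITS x y z turn: [ 0.018  0.037 -0.005] 0.043 | t 37.42 F [-0.3 -0.  -1.2] open 0.183 q [-0.24  0.03  2.24  0.    0.87 -0.16]
```

```bash
python3 -m creep '[0.02,0.03,0,0.04,0.37,0.05,0,1.04,0.71,0.09,0,2.04,1.06,0.17,0,3.04,1.39,0.27,0,4.04,1.71,0.4,0,5.04,2.02,0.56,0,6.04,2.31,0.75,0,7.04,2.59,0.96,0,8.04,2.84,1.19,0,9.04,2.84,1.19,0,9.04]'; python3 go.py -55.71 3.21 47 45 c
```

```text
time: 38.33
eef_pos: [0.4864, 0.0608, 0.0088]
tcp_rot: [0.941, 0.34, 0.001, 0.0]
contact_force: [0.3, 0.4, -0.7]
opening: 0.18
world [485.7  61.1  47. ] phi 39.8 | now(true z) [486.4  60.8  47.3] 39.71
UNITS x y z turn: [-0.012 -0.026  0.011] -0.018 | t 38.33 F [ 0.3  0.4 -0.7] open 0.18 q [-0.08  0.12  2.15  0.    0.87  0.79]
```

```bash
python3 -m creep '[0.35,0.01,0,1,0.68,0.05,0,2,1.02,0.12,0,3,1.35,0.22,0,4,1.67,0.35,0,5,1.98,0.52,0,6,2.27,0.7,0,7,2.55,0.92,0,8,2.81,1.15,0,9,2.81,1.15,0,9]'; python3 go.py 102 32.5 47 0 c
```

```text
time: 39.17
eef_pos: [0.5589, 0.0826, 0.0087]
tcp_rot: [0.999, -0.046, 0.001, 0.0]
contact_force: [-0.0, -0.8, -1.2]
opening: 0.175
world [645.4  76.   47. ] phi -5.2 | now(true z) [558.9  82.6  47.2] -5.23
UNITS x y z turn: [ 3.472 -0.052  0.014] -0.005 | t 39.17 F [-0.  -0.8 -1.2] open 0.175 q [-0.03  0.27  1.97 -0.    0.9   1.63]
```

```bash
python3 -m creep '[0.4,-0.02,0,0,0.8,-0.04,0,0,1.2,-0.05,0,0,1.6,-0.05,0,0,2,-0.05,0,0,2.4,-0.05,0,0,2.8,-0.05,0,0,3.1,-0.05,0,0,3.3,-0.05,0,0,3.45,-0.05,0,0,3.47,-0.05,0.04,0,3.47,-0.05,0.04,0]'; python3 go.py 102 32.5 46 0 c;python3 -m creep '[0,0,0,0,0,0,0,0,0,0,0,0,0,0,0,0]' 110; python3 -m creep '[0,0,-0.5,0,0,0,-1.2,0,0,0,-2,0,0,0,-3,0,0,0,-4,0,0,0,-4,0]'; python3 - <<'E'
from car import *
im=snap("scene","s24.png",(180,170,380,320),4);snap("top","t24.png")
D=findcars();L=allcars(D)
for l in L: print(l[0].round(4),np.degrees(l[0][2]).round(1),l[1:])
E
python3 go.py 609 -321 150 31.2
```

```text
time: 40.17
eef_pos: [0.6448, 0.0765, 0.0081]
tcp_rot: [0.999, -0.046, 0.001, 0.0]
contact_force: [1.0, -0.4, 1.5]
opening: 0.174
world [645.4  76.   46. ] phi -5.2 | now(true z) [644.8  76.5  46.6] -5.22
UNITS x y z turn: [0.026 0.019 0.025] -0.003 | t 40.17 F [ 1.  -0.4  1.5] open 0.174 q [-0.04  0.43  1.75 -0.    0.95  1.62]
time: 40.5
eef_pos: [0.6435, 0.0767, 0.0073]
tcp_rot: [0.999, -0.046, -0.0, -0.0]
contact_force: [-0.4, -0.2, 0.1]
opening: 0.565
time: 41.0
eef_pos: [0.6482, 0.0766, 0.1154]
tcp_rot: [0.999, -0.046, 0.006, -0.0]
contact_force: [0.6, -0.4, 0.3]
opening: 0.568
[ 0.6094 -0.3211  0.5826] 33.4 (np.float64(0.1766446828842163), 0.84, 2)
[ 0.6591  0.08   -0.0851] -4.9 (np.float64(0.10997140407562256), 0.84, 1)
[ 0.4272 -0.3699 -0.5381] -30.8 (np.float64(0.23121708631515503), 0.57, 2)
[ 0.7001  0.0752 -1.0805] -61.9 (np.float64(0.4936307668685913), 0.56, 1)
world [ 609. -321.  150.] phi 31.2 | now(true z) [643.1  76.6 145.1] -5.23
UNITS x y z turn: [ 0.091 15.963 -0.194] -7.286 | t 41.2 F [-0.7 -0.1  0.2] open 0.569 q [-0.04  0.31  1.71 -0.    1.12  1.62]
```

View pics/s24.png

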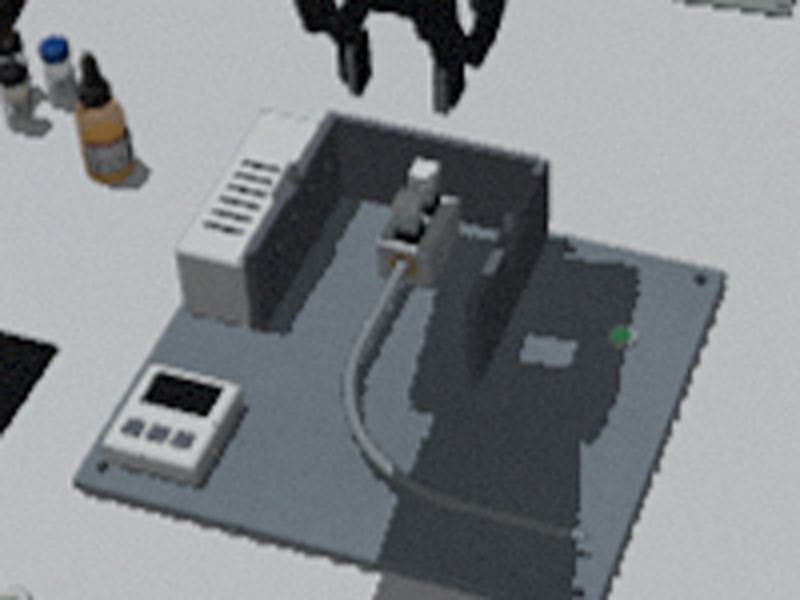

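```bash
python3 - <<'E'
from h import *
print(tri((433,223.5),(417.1,175.3)))
E
python3 -m creep '[0.1,15.96,0,-7.3,0.1,15.96,0,-7.3,0.1,15.96,0,-7.3,0.1,15.96,0,-7.3,0.1,15.96,0,-7.3,0.1,15.96,0,-7.3,0.1,15.96,0,-7.3,0.1,15.96,0,-7.3,0.1,15.96,0,-7.3,0.1,15.96,0,-7.3,0.1,15.96,0,-7.3,0.1,15.96,0,-7.3,0.1,15.96,0,-7.3]'; python3 go.py 609 -321 80 32
```

```text
(array([ 0.74535211, -0.29326358,  0.04311505]), np.float64(0.012227765636629908))
time: 42.28
eef_pos: [0.6092, -0.3199, 0.1055]
tcp_rot: [0.963, 0.269, -0.001, -0.002]
contact_force: [-0.3, -0.6, 0.2]
opening: 0.569
world [ 609. -321.   80.] phi 32.0 | now(true z) [ 609.2 -319.9  144. ] 31.25
UNITS x y z turn: [-0.026  0.043  2.561] -0.151 | t 42.28 F [-0.3 -0.6  0.2] open 0.569 q [-0.63  0.39  1.61  0.    1.15  0.39]
```

```bash
python3 -m creep '[-0.02,0.04,0.8,-0.15,-0.02,0.04,1.6,-0.15,-0.02,0.04,2.4,-0.15,-0.02,0.04,3,-0.15,-0.02,0.04,3.5,-0.15,-0.02,0.04,4,-0.15,-0.02,0.04,4.25,-0.15,-0.02,0.04,4.35,-0.15,-0.02,0.04,4.35,-0.15]'; python3 go.py 609 -321 34.5 32;python3 - <<'E'
from h import *
snap("scene","s25.png",(390,210,490,300),6)
E
```

```text
time: 43.03
eef_pos: [0.6101, -0.3219, -0.0017]
tcp_rot: [0.961, 0.276, -0.0, -0.0]
contact_force: [0.3, -0.3, 0.6]
opening: 0.566
world [ 609.  -321.    34.5] phi 32.0 | now(true z) [ 610.1 -321.9   36.8] 32.02
UNITS x y z turn: [-0.019 -0.054  0.091] 0.005 | t 43.03 F [ 0.3 -0.3  0.6] open 0.566 q [-0.63  0.52  1.65  0.    0.98  0.38]
```

View pics/s25.png

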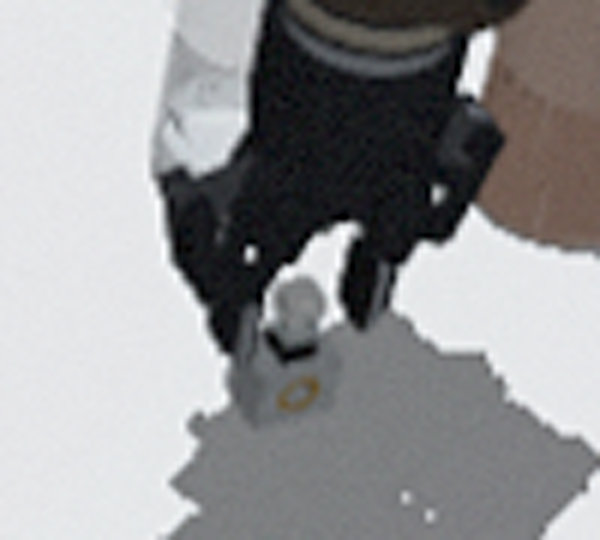

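```bash
python3 -m creep '[0,0,0.08,0,0,0,0.08,0,0,0,0.08,0,0,0,0.08,0,0,0,0.08,0,0,0,0.08,0,0,0,0.08,0]' 255 50; python3 go.py 609 -321 34.5 32;  python3 -m creep '[0,0,-0.5,0,0,0,-1.2,0,0,0,-2,0,0,0,-3.2,0,0,0,-3.2,0]'; python3 go.py -85 -175 95 90 c
```

```text
time: 43.67
eef_pos: [0.6105, -0.3225, -0.0025]
tcp_rot: [0.961, 0.276, 0.0, 0.0]
contact_force: [0.6, -0.4, 3.3]
opening: 0.174
world [ 609.  -321.    34.5] phi 32.0 | now(true z) [ 610.5 -322.5   36. ] 32.02
UNITS x y z turn: [-0.021 -0.083  0.059] 0.003 | t 43.67 F [ 0.6 -0.4  3.3] open 0.174 q [-0.63  0.52  1.65 -0.    0.97  0.38]
time: 44.08
eef_pos: [0.6136, -0.3244, 0.0842]
tcp_rot: [0.961, 0.276, 0.003, 0.004]
contact_force: [1.7, -1.0, 0.7]
opening: 0.179
world [ 440.4 -113.7   95. ] phi 84.8 | now(true z) [ 613.6 -324.4  122.7] 32.02
UNITS x y z turn: [ -1.409 -10.829   0.99 ] -10.554 | t 44.08 F [ 1.7 -1.   0.7] open 0.179 q [-0.63  0.42  1.61  0.    1.1   0.38]
```

```bash
python3 -m creep '[-1.4,-10.83,0.2,-10.55,-1.4,-10.83,0.2,-10.55,-1.4,-10.83,0.2,-10.55,-1.4,-10.83,0.2,-10.55,-1.4,-10.83,0.2,-10.55,-1.4,-10.83,0.2,-10.55,-1.4,-10.83,0.2,-10.55,-1.4,-10.83,0.2,-10.55,-1.4,-10.83,1,-10.55,-1.4,-10.83,1,-10.55,-1.4,-10.83,1,-10.55,-1.4,-10.83,1,-10.55]'; python3 go.py -85 -175 48 90 c
```

```text
time: 45.08
eef_pos: [0.437, -0.1112, 0.052]
tcp_rot: [0.739, 0.674, -0.0, -0.0]
contact_force: [0.4, -0.6, -0.5]
opening: 0.184
world [ 440.4 -113.7   48. ] phi 84.8 | now(true z) [ 437.  -111.2   90.5] 84.75
UNITS x y z turn: [-0.088  0.143  1.698] -0.01 | t 45.08 F [ 0.4 -0.6 -0.5] open 0.184 q [-0.47 -0.04  2.22  0.    0.96 -0.38]
```

```bash
python3 -m creep '[-0.08,0.1,0.5,0,-0.08,0.1,1,0,-0.08,0.1,1.4,0,-0.08,0.1,1.6,0,-0.08,0.1,1.7,0,-0.08,0.1,1.7,0,-0.08,0.1,1.7,0]'; python3 go.py -85 -175 48 90 c;  python3 - <<'E'
from hold import *
held("s26.png",(305,280,355,330),12)
E
python3 go.py -85 -175 48 90 c
```

```text
time: 45.67
eef_pos: [0.4396, -0.1135, 0.0095]
tcp_rot: [0.739, 0.674, 0.0, 0.0]
contact_force: [-0.0, -0.3, -1.4]
opening: 0.173
world [ 440.4 -113.7   48. ] phi 84.8 | now(true z) [ 439.6 -113.5   48. ] 84.76
UNITS x y z turn: [-0.006  0.034  0.001] -0.007 | t 45.67 F [-0.  -0.3 -1.4] open 0.173 q [-0.48  0.04  2.23 -0.    0.87 -0.39]
world [ 440.4 -113.7   48. ] phi 84.8 | now(true z) [ 439.7 -113.6   48.2] 84.76
UNITS x y z turn: [-0.004  0.027  0.009] -0.007 | t 45.72 F [ 0.6 -0.3 -1.4] open 0.177 q [-0.48  0.04  2.23 -0.    0.87 -0.39]
```

View pics/s26.png

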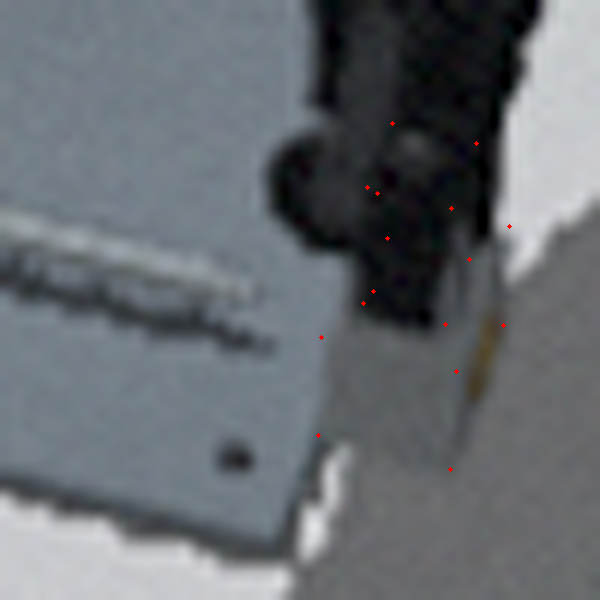

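```bash
python3 -m creep '[0.2,0.02,0,0,0.4,0.02,0,0,0.6,0.02,0,0,0.75,0.02,0,0,0.9,0.02,0,0,1.05,0.02,0,0,1.2,0.02,0,0,1.35,0.02,0,0,1.5,0.02,0,0,1.5,0.02,0,0]'; python3 -m creep '[0.2,0,0,0,0.4,0,0,0,0.6,0,0,0,0.8,0,0,0,1,0,0,0,1.2,0,0,0,1.4,0,0,0,1.6,0,0,0,1.8,0,0,0,2,0,0,0,2.2,0,0,0,2.4,0,0,0,2.6,0,0,0,2.75,0,0,0,2.75,0,0,0]'; python3 go.py -85 -67.5 48 90 c
```

```text
time: 46.55
eef_pos: [0.4435, -0.0754, 0.0094]
tcp_rot: [0.739, 0.674, 0.0, 0.0]
contact_force: [0.2, 0.9, 1.6]
opening: 0.173
time: 47.8
eef_pos: [0.4497, -0.0067, 0.0094]
tcp_rot: [0.739, 0.674, 0.0, -0.0]
contact_force: [-0.2, 1.0, 4.9]
opening: 0.176
world [450.1  -6.7  48. ] phi 84.8 | now(true z) [449.7  -6.7  47.9] 84.79
UNITS x y z turn: [ 0.003  0.016 -0.005] -0.002 | t 47.8 F [-0.2  1.   4.9] open 0.176 q [-0.24  0.03  2.24  0.    0.87 -0.15]
```

```bash
python3 -m creep '[0.01,0.01,-0.05,0,0.01,0.01,-0.05,0]'; python3 -m creep '[0.35,0.02,0,1,0.69,0.06,0,2,1.04,0.14,0,3,1.37,0.24,0,4,1.69,0.37,0,5,2,0.54,0,6,2.29,0.72,0,7,2.57,0.94,0,8,2.82,1.17,0,9,2.82,1.17,0,9]'; python3 go.py -55.71 3.21 49 45 c
```

```text
time: 47.97
eef_pos: [0.4485, -0.0068, 0.0095]
tcp_rot: [0.739, 0.674, -0.0, -0.001]
contact_force: [0.4, 0.6, -2.3]
opening: 0.177
time: 48.8
eef_pos: [0.4852, 0.0609, 0.0098]
tcp_rot: [0.941, 0.34, -0.0, -0.0]
contact_force: [-0.4, -0.4, -0.8]
opening: 0.174
world [485.7  61.1  49. ] phi 39.8 | now(true z) [485.2  60.9  48.3] 39.71
UNITS x y z turn: [ 0.023  0.007 -0.029] -0.018 | t 48.8 F [-0.4 -0.4 -0.8] open 0.174 q [-0.08  0.12  2.15  0.    0.88  0.79]
```

```bash
python3 -m creep '[0.35,0.01,0,1,0.69,0.06,0,2,1.04,0.13,0,3,1.37,0.23,0,4,1.69,0.36,0,5,2,0.53,0,6,2.29,0.71,0,7,2.57,0.93,0,8,2.83,1.16,0,9,2.83,1.16,0,9]'; python3 go.py 74.5 32.5 48.5 0 c
```

```text
time: 49.63
eef_pos: [0.5586, 0.0827, 0.0099]
tcp_rot: [0.999, -0.046, -0.0, -0.0]
contact_force: [-0.8, 0.1, -0.2]
opening: 0.177
world [618.   78.5  48.5] phi -5.2 | now(true z) [558.6  82.7  48.4] -5.23
UNITS x y z turn: [ 2.382 -0.047 -0.004] -0.005 | t 49.63 F [-0.8  0.1 -0.2] open 0.177 q [-0.03  0.27  1.97  0.    0.91  1.63]
```

```bash
python3 -m creep '[0.4,-0.02,0,0,0.8,-0.04,0,0,1.2,-0.05,0,0,1.6,-0.05,0,0,1.9,-0.05,0,0,2.15,-0.05,0,0,2.3,-0.05,0,0,2.38,-0.05,0,0,2.38,-0.05,0.04,0,2.38,-0.05,0.04,0]'; python3 go.py 74.5 32.5 46 0 c;python3 -m creep '[0,0,0,0,0,0,0,0,0,0,0,0,0,0,0,0]' 110; python3 -m creep '[0,0,-0.5,0,0,0,-1.2,0,0,0,-2,0,0,0,-3,0,0,0,-4,0,0,0,-4,0]'; python3 - <<'E'
from car import *
im=snap("scene","s27.png",(180,170,380,320),4);snap("top","t27.png")
D=findcars();L=allcars(D)
for l in L: print(l[0].round(4),np.degrees(l[0][2]).round(1),l[1:])
E
python3 go.py 428 -370 140 147.2
```

```text
time: 50.47
eef_pos: [0.6176, 0.0791, 0.0094]
tcp_rot: [0.999, -0.046, 0.0, -0.0]
contact_force: [0.7, -0.3, -0.0]
opening: 0.179
world [618.   78.5  46. ] phi -5.2 | now(true z) [617.6  79.1  47.9] -5.22
UNITS x y z turn: [0.021 0.022 0.078] -0.004 | t 50.47 F [ 0.7 -0.3 -0. ] open 0.179 q [-0.04  0.38  1.82  0.    0.94  1.63]
time: 50.8
eef_pos: [0.6174, 0.0791, 0.0095]
tcp_rot: [0.999, -0.046, 0.0, 0.0]
contact_force: [0.4, -0.2, -0.7]
opening: 0.567
time: 51.3
eef_pos: [0.6218, 0.079, 0.1173]
tcp_rot: [0.999, -0.046, 0.006, -0.0]
contact_force: [1.0, -0.2, 1.8]
opening: 0.567
[ 0.4275 -0.3712 -0.49  ] -28.1 (np.float64(0.29192692041397095), 0.92, 2)
[ 0.6298  0.0834 -0.1343] -7.7 (np.float64(0.10938334465026855), 0.67, 1)
[ 0.6701  0.0782 -1.0848] -62.2 (np.float64(0.41983550786972046), 0.66, 1)
world [ 428. -370.  140.] phi 147.2 | now(true z) [616.8  79.  147.2] -5.23
UNITS x y z turn: [-5.882 18.575  0.299] -30.487 | t 51.5 F [-0.2 -0.9 -0.9] open 0.569 q [-0.04  0.25  1.78  0.    1.11  1.63]
```

View pics/s27.png

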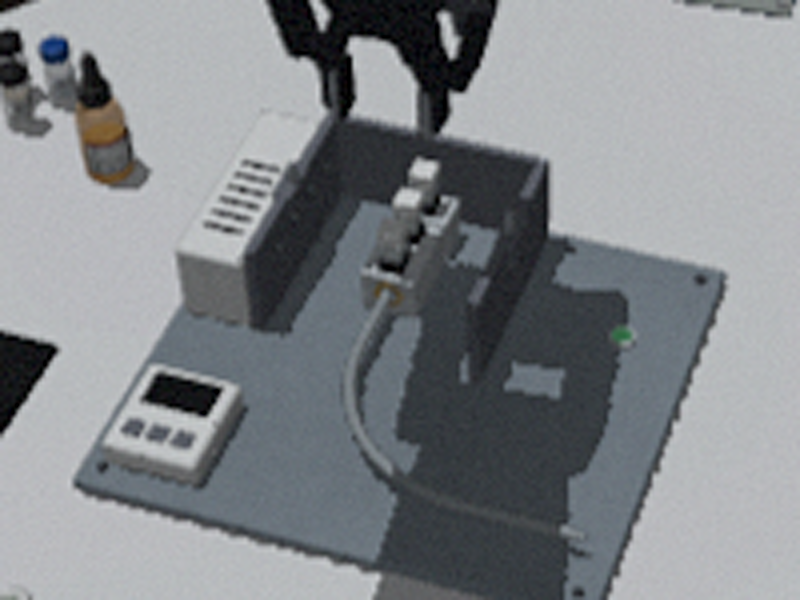

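```bash
python3 go.py 428 -370 140 -32.5; python3 -m creep '[-5.88,18.57,0,5.46,-5.88,18.57,0,5.46,-5.88,18.57,0,5.46,-5.88,18.57,0,5.46,-5.88,18.57,0,5.46,-5.88,18.57,0,5.46,-5.88,18.57,0,5.46,-5.88,18.57,0,5.46,-5.88,18.57,0,5.46,-5.88,18.57,0,5.46,-5.88,18.57,0,5.46,-5.88,18.57,0,5.46,-5.88,18.57,0,5.46,-5.88,18.57,0,5.46,-5.88,18.57,0,5.46]'; python3 - <<'E'
from car import *
im=snap("scene","s28.png",(390,270,490,360),6);snap("top","t28.png")
D=findcars();L=allcars(D)
for l in L: print(l[0].round(4),np.degrees(l[0][2]).round(1),l[1:])
E
python3 go.py 428 -370 80 -32.5
```

```text
world [ 428. -370.  140.] phi -32.5 | now(true z) [616.8  79.  147.2] -5.23
UNITS x y z turn: [-5.882 18.575  0.299] 5.453 | t 51.5 F [-0.2 -0.9 -0.9] open 0.569 q [-0.04  0.25  1.78  0.    1.11  1.63]
time: 52.75
eef_pos: [0.4283, -0.3686, 0.1079]
tcp_rot: [0.96, -0.28, -0.001, -0.001]
contact_force: [0.2, 0.3, -0.1]
opening: 0.57
[ 0.4271 -0.3695 -0.5485] -31.4 (np.float64(0.22950631380081177), 0.92, 2)
[ 0.6465  0.0808 -0.1943] -11.1 (np.float64(0.6995310187339783), 0.69, 2)
[0.6741 0.0732 0.0087] 0.5 (np.float64(0.7757149934768677), 0.66, 2)
[ 0.6768  0.0733 -0.1965] -11.3 (np.float64(0.8583444356918335), 0.56, 2)
world [ 428. -370.   80.] phi -32.5 | now(true z) [ 429.3 -368.4  147.5] -32.41
UNITS x y z turn: [-0.008  0.084  2.701] 0.017 | t 52.95 F [ 0.  -1.2  0.5] open 0.57 q [-0.89  0.13  1.92  0.    1.09  1.25]
```

View pics/s28.png

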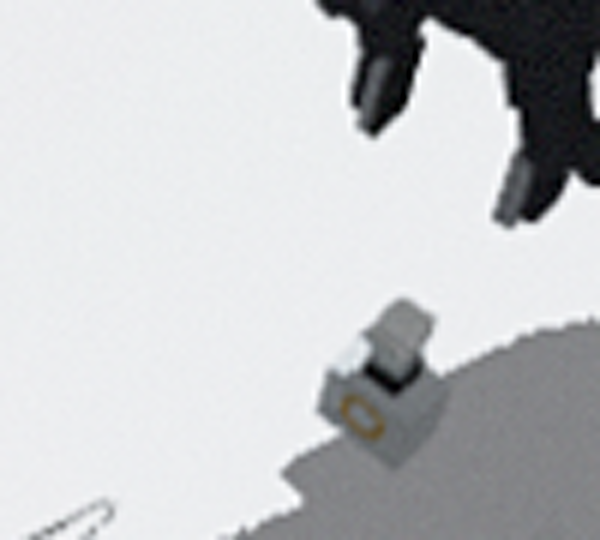

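```bash
python3 -m creep '[-0.02,0.08,0.8,0,-0.02,0.08,1.6,0,-0.02,0.08,2.4,0,-0.02,0.08,3.2,0,-0.02,0.08,3.8,0,-0.02,0.08,4.2,0,-0.02,0.08,4.4,0,-0.02,0.08,4.46,0,-0.02,0.08,4.46,0]'; python3 go.py 428 -370 34.5 -32.5;python3 - <<'E'
from h import *
snap("scene","s29.png",(390,270,490,360),6)
E
```

```text
time: 53.7
eef_pos: [0.4278, -0.3713, -0.0017]
tcp_rot: [0.96, -0.28, 0.0, 0.0]
contact_force: [-0.0, 0.3, -0.1]
opening: 0.569
world [ 428.  -370.    34.5] phi -32.5 | now(true z) [ 427.8 -371.3   36.8] -32.5
UNITS x y z turn: [-0.02  -0.049  0.091] 0.0 | t 53.7 F [-0.   0.3 -0.1] open 0.569 q [-0.89  0.29  1.97 -0.    0.88  1.24]
```

View pics/s29.png

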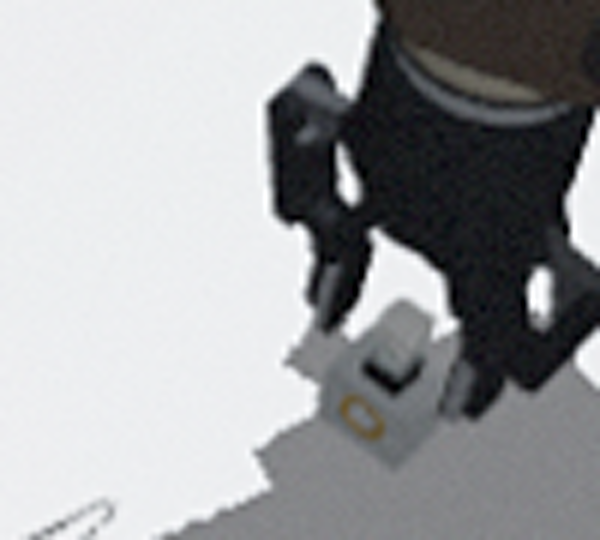

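Cuvette straddled (around 395,340 in the crop). Close and lift.

```bash
python3 -m creep '[0,0,0.06,0,0,0,0.06,0,0,0,0.06,0,0,0,0.06,0,0,0,0.06,0,0,0,0.06,0,0,0,0.06,0]' 255 50; python3 go.py 428 -370 34.5 -32.5;  python3 -m creep '[0,0,-0.5,0,0,0,-1.2,0,0,0,-2,0,0,0,-2.4,0,0,0,-2.4,0]'; python3 go.py -85 -175 95 90 c
```

```text
time: 54.33
eef_pos: [0.4276, -0.3717, -0.0031]
tcp_rot: [0.96, -0.28, 0.0, 0.0]
contact_force: [0.5, -0.2, 2.3]
opening: 0.178
world [ 428.  -370.    34.5] phi -32.5 | now(true z) [ 427.6 -371.7   35.4] -32.54
UNITS x y z turn: [-0.022 -0.065  0.037] -0.008 | t 54.33 F [ 0.5 -0.2  2.3] open 0.178 q [-0.89  0.29  1.97  0.    0.88  1.24]
time: 54.75
eef_pos: [0.4288, -0.3732, 0.0598]
tcp_rot: [0.96, -0.28, 0.003, 0.002]
contact_force: [0.7, -0.8, 0.4]
opening: 0.175
world [ 440.4 -113.7   95. ] phi 84.8 | now(true z) [ 428.8 -373.2   98.3] -32.53
UNITS x y z turn: [-5.191 -8.999  0.085] -23.466 | t 54.75 F [ 0.7 -0.8  0.4] open 0.175 q [-0.89  0.2   1.94 -0.    0.99  1.24]
```

```bash
python3 -m creep '[-5.2,-9,0,-23.47,-5.2,-9,0,-23.47,-5.2,-9,0,-23.47,-5.2,-9,0,-23.47,-5.2,-9,0,-23.47,-5.2,-9,0,-23.47,-5.2,-9,0,-23.47,-5.2,-9,0,-23.47,-5.2,-9,0,-23.47,-5.2,-9,0,-23.47,-5.2,-9,0,-23.47,-5.2,-9,0,-23.47,-5.2,-9,0,-23.47,-5.2,-9,0,-23.47,-5.2,-9,0,-23.47,-5.2,-9,0,-23.47,-5.2,-9,0,-23.47,-5.2,-9,0,-23.47,-5.2,-9,0,-23.47,-5.2,-9,0,-23.47]'; python3 go.py -85 -175 48.5 90 c
```

```text
time: 56.42
eef_pos: [0.4383, -0.1115, 0.0559]
tcp_rot: [0.739, 0.674, -0.0, -0.0]
contact_force: [0.4, 0.4, -1.5]
opening: 0.179
world [ 440.4 -113.7   48.5] phi 84.8 | now(true z) [ 438.3 -111.5   94.4] 84.74
UNITS x y z turn: [-0.081  0.092  1.838] -0.01 | t 56.42 F [ 0.4  0.4 -1.5] open 0.179 q [-0.47 -0.05  2.21 -0.    0.97 -0.38]
```

```bash
python3 -m creep '[-0.08,0.07,0.5,0,-0.08,0.07,1,0,-0.08,0.07,1.4,0,-0.08,0.07,1.7,0,-0.08,0.07,1.82,0,-0.08,0.07,1.82,0,-0.08,0.07,1.82,0]'; python3 go.py -85 -175 48 90 c;  python3 - <<'E'
from hold import *
held("s30.png",(305,280,355,330),12)
E
python3 go.py -85 -175 48 90 c
```

```text
time: 57.0
eef_pos: [0.4404, -0.1139, 0.011]
tcp_rot: [0.738, 0.674, 0.0, 0.0]
contact_force: [-1.2, 0.3, -0.3]
opening: 0.183
world [ 440.4 -113.7   48. ] phi 84.8 | now(true z) [ 440.4 -113.9   49.5] 84.81
UNITS x y z turn: [ 0.007 -0.003  0.06 ] 0.003 | t 57.0 F [-1.2  0.3 -0.3] open 0.183 q [-0.48  0.04  2.23  0.    0.87 -0.39]
world [ 440.4 -113.7   48. ] phi 84.8 | now(true z) [ 440.7 -114.1   49.9] 84.81
UNITS x y z turn: [ 0.012 -0.015  0.075] 0.003 | t 57.05 F [ 0.4  0.8 -1.2] open 0.18 q [-0.48  0.04  2.23  0.    0.87 -0.39]
```

View pics/s30.png

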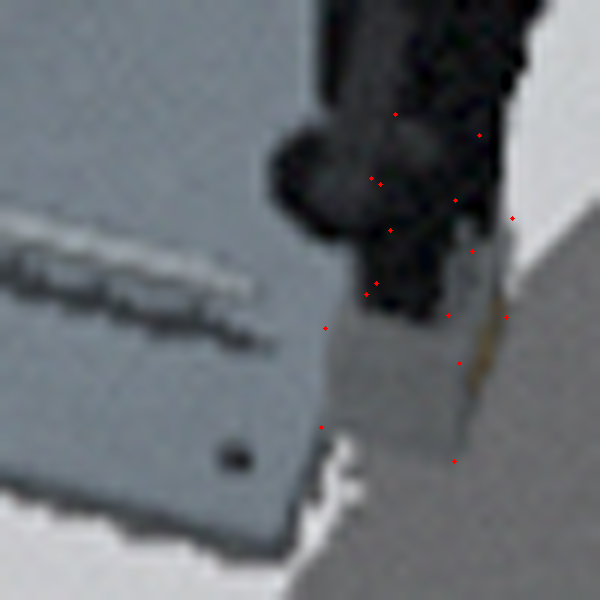

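```bash
python3 -m creep '[0.2,0,0.05,0,0.4,0,0.05,0,0.6,0,0.05,0,0.75,0,0.05,0,0.9,0,0.05,0,1.05,0,0.05,0,1.2,0,0.05,0,1.35,0,0.05,0,1.5,0,0.05,0,1.5,0,0.05,0]'; python3 -m creep '[0.2,0,0,0,0.4,0,0,0,0.6,0,0,0,0.8,0,0,0,1,0,0,0,1.2,0,0,0,1.4,0,0,0,1.6,0,0,0,1.8,0,0,0,2,0,0,0,2.2,0,0,0,2.4,0,0,0,2.6,0,0,0,2.75,0,0,0,2.75,0,0,0]'; python3 go.py -85 -67.5 48.5 90 c
```

```text
time: 57.88
eef_pos: [0.4436, -0.0759, 0.0096]
tcp_rot: [0.738, 0.675, -0.0, -0.0]
contact_force: [0.4, -0.1, -2.0]
opening: 0.172
time: 59.13
eef_pos: [0.4499, -0.0074, 0.0096]
tcp_rot: [0.738, 0.675, -0.0, -0.0]
contact_force: [-0.5, -0.2, -1.3]
opening: 0.178
world [450.1  -6.7  48.5] phi 84.8 | now(true z) [449.9  -7.4  48.1] 84.86
UNITS x y z turn: [ 0.029  0.009 -0.015] 0.013 | t 59.13 F [-0.5 -0.2 -1.3] open 0.178 q [-0.24  0.03  2.24  0.    0.87 -0.15]
```

```bash
python3 -m creep '[0.37,0.02,0,1,0.71,0.06,0,2,1.06,0.14,0,3,1.39,0.24,0,4,1.71,0.37,0,5,2.02,0.54,0,6,2.31,0.72,0,7,2.58,0.94,0,8,2.84,1.17,0,9,2.84,1.17,0,9]'; python3 go.py -55.71 3.21 48.5 45 c
```

```text
time: 59.97
eef_pos: [0.4866, 0.0605, 0.01]
tcp_rot: [0.94, 0.34, 0.001, 0.0]
contact_force: [-0.0, 0.8, -0.1]
opening: 0.178
world [485.7  61.1  48.5] phi 39.8 | now(true z) [486.6  60.5  48.5] 39.78
UNITS x y z turn: [-0.013 -0.041 -0.   ] -0.004 | t 59.97 F [-0.   0.8 -0.1] open 0.178 q [-0.08  0.12  2.15  0.    0.87  0.79]
```

```bash
python3 -m creep '[0.35,0,0,1,0.68,0.04,0,2,1.02,0.11,0,3,1.35,0.21,0,4,1.67,0.34,0,5,1.98,0.51,0,6,2.27,0.69,0,7,2.55,0.91,0,8,2.81,1.14,0,9,2.81,1.14,0,9]'; python3 go.py 47.5 32.5 48.5 0 c
```

```text
time: 60.8
eef_pos: [0.559, 0.0825, 0.01]
tcp_rot: [0.999, -0.045, 0.001, 0.0]
contact_force: [0.5, 0.8, -0.3]
opening: 0.173
world [591.2  80.9  48.5] phi -5.2 | now(true z) [559.   82.5  48.5] -5.16
UNITS x y z turn: [ 1.288 -0.051  0.   ] 0.008 | t 60.8 F [ 0.5  0.8 -0.3] open 0.173 q [-0.03  0.27  1.97 -0.    0.9   1.63]
```

```bash
python3 -m creep '[0.3,-0.02,0,0,0.6,-0.04,0,0,0.8,-0.05,0,0,1,-0.05,0,0,1.15,-0.05,0,0,1.25,-0.05,0,0,1.29,-0.05,0.03,0,1.29,-0.05,0.03,0]'; python3 go.py 47.5 32.5 46 0 c;python3 -m creep '[0,0,0,0,0,0,0,0,0,0,0,0,0,0,0,0]' 110; python3 -m creep '[0,0,-0.5,0,0,0,-1.2,0,0,0,-2,0,0,0,-3,0,0,0,-4.5,0,0,0,-6,0,0,0,-6,0]'; python3 - <<'E'
from car import *
im=snap("scene","s31.png",(180,170,380,320),4);snap("top","t31.png")
r=imaging.silhouettes("scene","cover");r2=imaging.silhouettes("top","cover")
print([(d["p"],d["uv"],d["mask"].sum()) for d in r],[(d["p"],d["uv"],d["mask"].sum()) for d in r2])
E
python3 go.py 469 370 150 174.8
```

```text
time: 61.47
eef_pos: [0.5902, 0.0814, 0.009]
tcp_rot: [0.999, -0.045, 0.0, -0.0]
contact_force: [0.1, 0.4, -1.6]
opening: 0.174
world [591.2  80.9  46. ] phi -5.2 | now(true z) [590.2  81.4  47.5] -5.17
UNITS x y z turn: [0.041 0.017 0.058] 0.006 | t 61.47 F [ 0.1  0.4 -1.6] open 0.174 q [-0.03  0.33  1.89  0.    0.92  1.63]
time: 61.8
eef_pos: [0.5898, 0.0815, 0.0091]
tcp_rot: [0.999, -0.045, 0.0, 0.0]
contact_force: [0.9, 0.1, -0.1]
opening: 0.566
time: 62.38
eef_pos: [0.5954, 0.0815, 0.17]
tcp_rot: [0.999, -0.045, 0.009, -0.0]
contact_force: [1.6, -0.5, 1.3]
opening: 0.564
[(0.29, [282.4, 264.7], np.int64(12375))] [(0.75, [139.8, 281.1], np.int64(4031)), (0.32, [301.5, 254.3], np.int64(9324))]
world [469. 370. 150.] phi 174.8 | now(true z) [589.2  81.5 197.1] -5.18
UNITS x y z turn: [ -5.83  -11.06    1.889] -35.996 | t 62.58 F [-0.3  0.1 -0.3] open 0.568 q [-0.03  0.14  1.81 -0.    1.19  1.63]
```

View pics/s31.png

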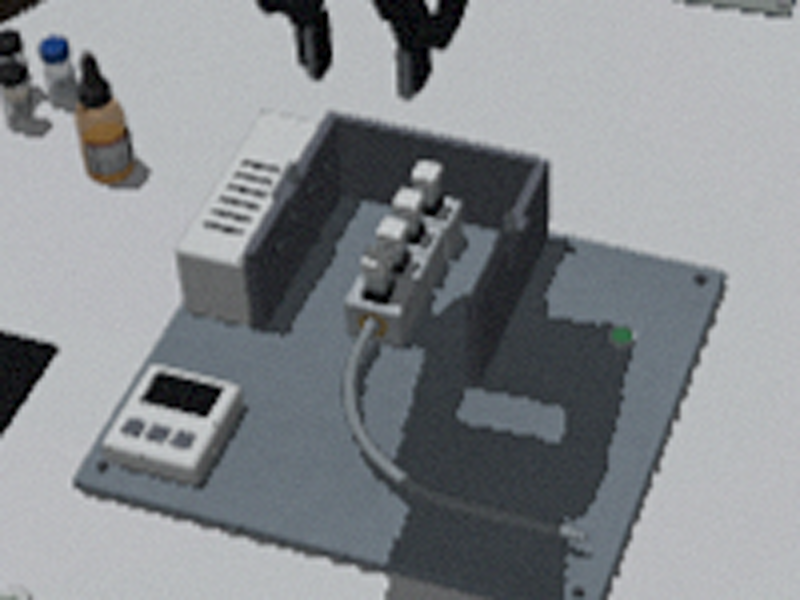

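View pics/t31.png

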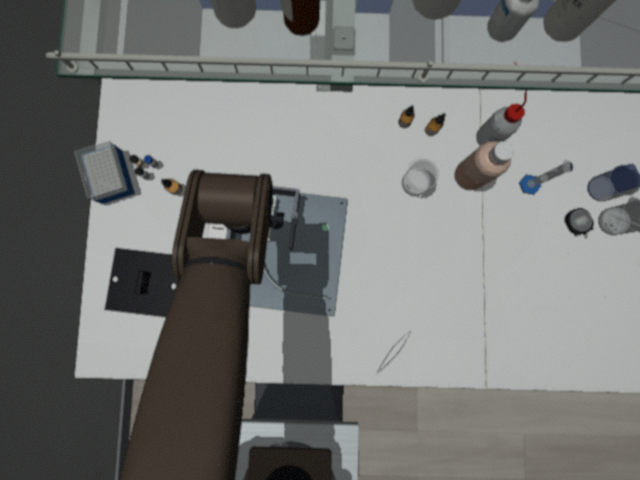

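```bash
python3 - <<'E'
from h import *
a=onplane("top",[(115,279.5),(174,286)],.004);print(a,a.mean(0),np.degrees(np.arctan2(*(a[0]-a[1])[[1,0]]))-90)
E
python3 go.py 469 370 150 -5.2;python3 -m creep '[-5.83,-11.06,0,0,-5.83,-11.06,0,0,-5.83,-11.06,0,0,-5.83,-11.06,0,0,-5.83,-11.06,0,0,-5.83,-11.06,0,0,-5.83,-11.06,0,0,-5.83,-11.06,0,0,-5.83,-11.06,0,0,-5.83,-11.06,1.2,0,-5.83,-11.06,1.2,0,-5.83,-11.06,1.2,0]'; python3 go.py 469 370 80 -5.2; python3 - <<'E'
from h import *
snap("scene","s32.png",(80,200,240,320),5);snap("top","t32.png",(90,220,250,340),5)
E
```

```text
[[0.47353641 0.44130207 0.004     ]
 [0.46165335 0.29646444 0.004     ]] [0.46759488 0.36888325 0.004     ] -4.690270239839364
world [469. 370. 150.] phi -5.2 | now(true z) [589.2  81.5 197.1] -5.18
UNITS x y z turn: [ -5.83  -11.06    1.889] 0.004 | t 62.58 F [-0.3  0.1 -0.3] open 0.568 q [-0.03  0.14  1.81 -0.    1.19  1.63]
time: 63.58
eef_pos: [0.4676, 0.3681, 0.1255]
tcp_rot: [0.999, -0.045, -0.003, 0.002]
contact_force: [0.2, 0.3, 0.6]
opening: 0.568
world [469. 370.  80.] phi -5.2 | now(true z) [467.6 368.1 164. ] -5.21
UNITS x y z turn: [ 0.07  -0.096  3.358] -0.003 | t 63.58 F [0.2 0.3 0.6] open 0.568 q [ 0.5   0.18  1.83 -0.    1.14  2.16]
```

View pics/s32.png

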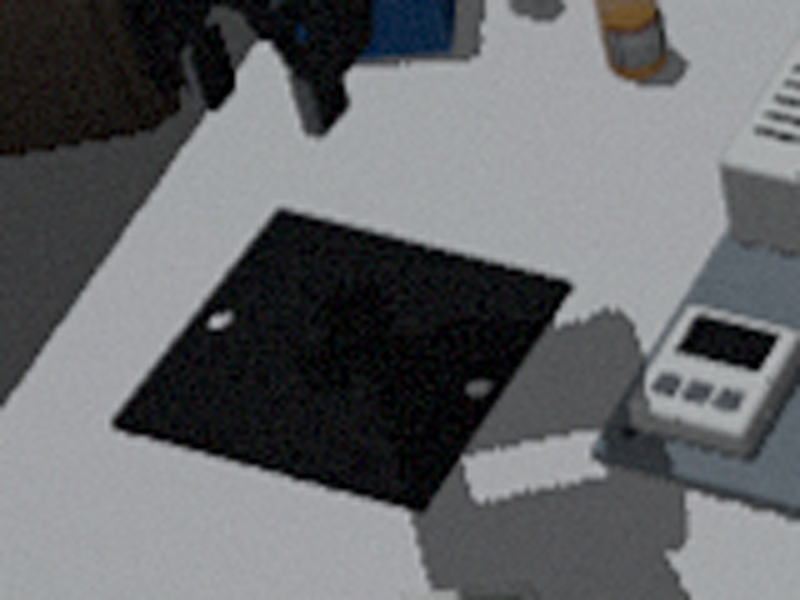

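View pics/t32.png

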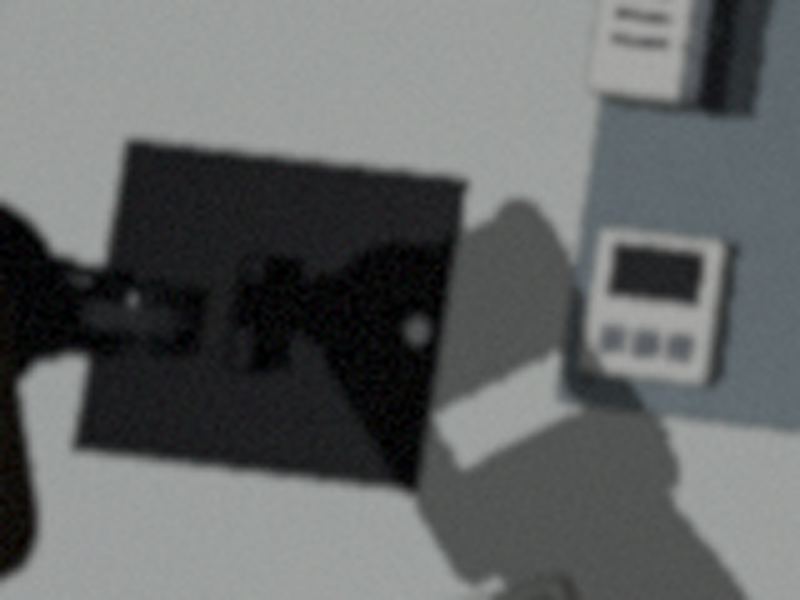

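```bash
python3 -m creep '[0.05,-0.05,0,-35.99,0.05,-0.05,0,-35.99,0.05,-0.05,0,-35.99,0.05,-0.05,0,-35.99,0.05,-0.05,0,-35.99,0.05,-0.05,0,-35.99,0.05,-0.05,0,-35.99,0.05,-0.05,0,-35.99,0.05,-0.05,0,-35.99,0.05,-0.05,0,-35.99,0.05,-0.05,0,-35.99,0.05,-0.05,0,-35.99,0.05,-0.05,0,-35.99,0.05,-0.05,0,-35.99,0.05,-0.05,0,-35.99,0.05,-0.05,0,-35.99,0.05,-0.05,0,-35.99,0.05,-0.05,0,-35.99,0.05,-0.05,0,-35.99,0.05,-0.05,0,-35.99]'; python3 go.py 468.7 370.1 80 174.81
```

```text
time: 65.35
eef_pos: [0.4723, 0.3708, 0.1306]
tcp_rot: [0.356, 0.935, 0.001, 0.001]
contact_force: [0.2, 0.6, 0.2]
opening: 0.57
world [468.7 370.1  80. ] phi 174.8 | now(true z) [472.3 370.8 169.1] 138.34
UNITS x y z turn: [ 0.092 -0.121  3.562] -7.294 | t 65.35 F [0.2 0.6 0.2] open 0.57 q [ 0.5   0.18  1.82 -0.    1.14 -0.35]
```

```bash
python3 -m creep '[0.05,-0.06,0.5,-1.4,0.05,-0.06,1,-2.8,0.05,-0.06,2,-4.2,0.05,-0.06,3,-5.6,0.05,-0.06,3.5,-7,0.05,-0.06,4,-7.29,0.05,-0.06,4.4,-7.29,0.05,-0.06,4.4,-7.29,0.05,-0.06,4.4,-7.29]'; python3 go.py 468.7 370.1 14 174.81
```

```text
time: 66.1
eef_pos: [0.4697, 0.3706, 0.0194]
tcp_rot: [0.049, 0.999, 0.0, 0.0]
contact_force: [0.4, -0.8, 0.6]
opening: 0.566
world [468.7 370.1  14. ] phi 174.8 | now(true z) [469.7 370.6  57.9] 174.42
UNITS x y z turn: [ 0.037 -0.026  1.755] -0.078 | t 66.1 F [ 0.4 -0.8  0.6] open 0.566 q [ 0.5   0.32  1.88 -0.    0.94 -0.97]
```

```bash
python3 -m creep '[0.03,-0.02,0.5,-0.07,0.03,-0.02,1,-0.07,0.03,-0.02,1.4,-0.07,0.03,-0.02,1.6,-0.07,0.03,-0.02,1.72,-0.07,0.03,-0.02,1.72,-0.07,0.03,-0.02,1.72,-0.07]'; python3 go.py 468.7 370.1 14 174.81
```

```text
time: 66.68
eef_pos: [0.4684, 0.3705, -0.0242]
tcp_rot: [0.045, 0.999, -0.0, -0.0]
contact_force: [0.0, 0.1, 0.8]
opening: 0.568
world [468.7 370.1  14. ] phi 174.8 | now(true z) [468.4 370.5  14.3] 174.86
UNITS x y z turn: [-0.014 -0.013  0.012] 0.009 | t 66.68 F [0.  0.1 0.8] open 0.568 q [ 0.5   0.39  1.89 -0.    0.86 -0.98]
```

Matches the release pose. Close, lift, carry back.

```bash
python3 -m creep '[-0.01,-0.01,0.02,0,-0.01,-0.01,0.02,0,-0.01,-0.01,0.02,0,-0.01,-0.01,0.02,0,-0.01,-0.01,0.02,0,-0.01,-0.01,0.02,0,-0.01,-0.01,0.02,0]' 255 70;python3 go.py 468.7 370.1 14 174.81; python3 -m creep '[0,0,-0.4,0,0,0,-1.2,0,0,0,-2.2,0,0,0,-3.4,0,0,0,-4.6,0,0,0,-5.8,0,0,0,-6.4,0,0,0,-6.4,0]'; python3 go.py 632.3 77.3 175 174.81
```

```text
time: 67.27
eef_pos: [0.4691, 0.3704, -0.0238]
tcp_rot: [0.045, 0.999, 0.0, 0.0]
contact_force: [0.4, -0.2, 4.5]
opening: 0.147
world [468.7 370.1  14. ] phi 174.8 | now(true z) [469.1 370.4  14.7] 174.86
UNITS x y z turn: [ 0.014 -0.012  0.027] 0.01 | t 67.27 F [ 0.4 -0.2  4.5] open 0.147 q [ 0.5   0.39  1.89 -0.    0.86 -0.98]
time: 67.93
eef_pos: [0.4708, 0.3715, 0.1403]
tcp_rot: [0.045, 0.999, 0.002, 0.004]
contact_force: [-0.3, -0.4, -2.7]
opening: 0.145
world [632.3  77.3 175. ] phi 174.8 | now(true z) [470.8 371.5 178.8] 174.86
UNITS x y z turn: [ -7.488 -11.142   0.151] 0.01 | t 67.93 F [-0.3 -0.4 -2.7] open 0.145 q [ 0.5   0.17  1.82  0.    1.15 -0.98]
```

```bash
python3 -m creep '[-0.7,-1.05,0,0,-1.5,-2.2,0,0,-2.2,-3.3,0,0,-3,-4.4,0,0,-3.7,-5.5,0,0,-4.5,-6.6,0,0,-5.2,-7.7,0,0,-6,-8.9,0,0,-6.6,-9.9,0,0,-7.2,-10.7,0,0,-7.48,-11.14,0,0,-7.48,-11.14,0.5,0,-7.48,-11.14,1,0,-7.48,-11.14,1.5,0,-7.48,-11.14,1.8,0,-7.48,-11.14,1.8,0,-7.48,-11.14,1.8,0]'; python3 go.py 632.3 77.3 95.8 174.81; python3 - <<'E'
from h import *
snap("scene","s33.png",(210,160,340,260),6)
E
```

```text
time: 69.35
eef_pos: [0.6286, 0.0772, 0.089]
tcp_rot: [0.044, 0.999, 0.0, -0.001]
contact_force: [0.8, -1.1, -2.4]
opening: 0.148
world [632.3  77.3  95.8] phi 174.8 | now(true z) [628.6  77.2 127.5] 174.95
UNITS x y z turn: [-0.152  0.019  1.266] 0.027 | t 69.35 F [ 0.8 -1.1 -2.4] open 0.148 q [-0.04  0.3   1.76  0.    1.08 -1.52]
```

View pics/s33.png

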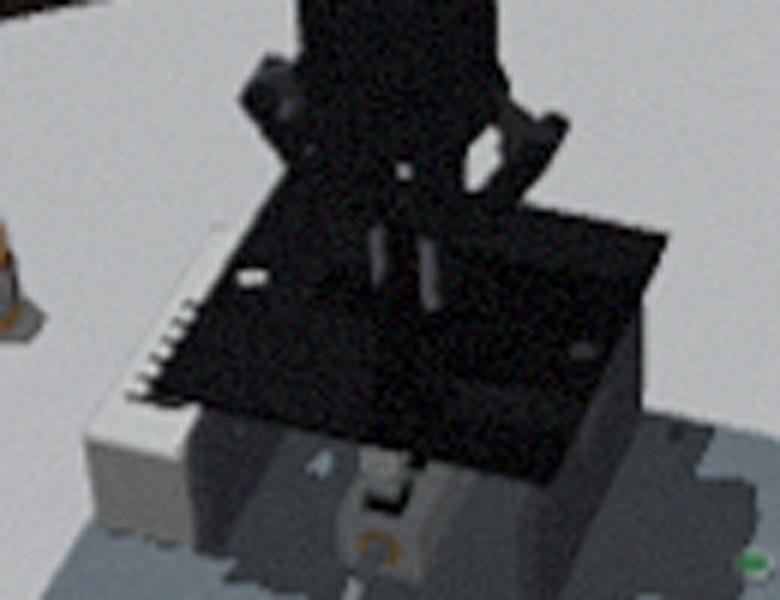

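```bash
python3 -m creep '[-0.08,0.01,0.2,0.02,-0.08,0.01,0.4,0.02,-0.08,0.01,0.4,0.02,-0.08,0.01,0.4,0.02]'; python3 go.py 632.3 77.3 95.8 174.81; python3 - <<'E'
from h import *
s=snap("scene","s34.png",(210,160,340,260),6)
E
python3 go.py 632.3 77.3 95.8 174.81
```

```text
time: 69.73
eef_pos: [0.6316, 0.0761, 0.0801]
tcp_rot: [0.046, 0.999, -0.0, -0.0]
contact_force: [0.1, 0.1, -2.8]
opening: 0.141
world [632.3  77.3  95.8] phi 174.8 | now(true z) [631.6  76.1 118.6] 174.75
UNITS x y z turn: [-0.023  0.052  0.911] -0.011 | t 69.73 F [ 0.1  0.1 -2.8] open 0.141 q [-0.04  0.31  1.76 -0.    1.07 -1.52]
world [632.3  77.3  95.8] phi 174.8 | now(true z) [631.8  76.  118.9] 174.75
UNITS x y z turn: [-0.014  0.052  0.923] -0.012 | t 69.78 F [-0.6  0.  -1.5] open 0.146 q [-0.04  0.31  1.76  0.    1.07 -1.52]
```

View pics/s34.png

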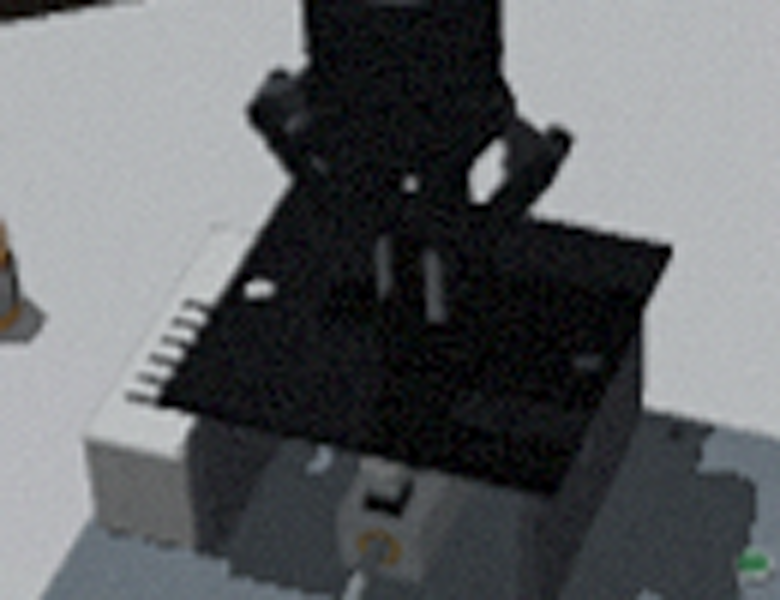

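Lower gently with the 1 mm lateral correction, watching force.

```bash
python3 -m creep '[-0.01,0.04,0.1,0,-0.01,0.04,0.2,0,-0.01,0.04,0.3,0,-0.01,0.04,0.3,0]'; python3 go.py 632.3 77.3 95.8 174.81
```

```text
time: 70.12
eef_pos: [0.6316, 0.077, 0.072]
tcp_rot: [0.046, 0.999, -0.0, -0.001]
contact_force: [0.3, 0.2, -1.8]
opening: 0.146
world [632.3  77.3  95.8] phi 174.8 | now(true z) [631.6  77.  110.5] 174.76
UNITS x y z turn: [-0.027  0.013  0.59 ] -0.011 | t 70.12 F [ 0.3  0.2 -1.8] open 0.146 q [-0.04  0.32  1.76 -0.    1.06 -1.52]
```

```bash
python3 -m creep '[0,0,0.1,0,0,0,0.2,0,0,0,0.2,0]'; python3 go.py 632.3 77.3 95.8 174.81
```

```text
time: 70.37
eef_pos: [0.6317, 0.077, 0.0672]
tcp_rot: [0.046, 0.999, -0.0, -0.001]
contact_force: [0.4, -0.3, -3.3]
opening: 0.145
world [632.3  77.3  95.8] phi 174.8 | now(true z) [631.7  77.  105.7] 174.75
UNITS x y z turn: [-0.022  0.013  0.394] -0.011 | t 70.37 F [ 0.4 -0.3 -3.3] open 0.145 q [-0.04  0.33  1.77 -0.    1.05 -1.52]
```

```bash
python3 -m creep '[-0.01,0.01,0.1,0,-0.01,0.01,0.2,0,-0.01,0.01,0.2,0]';  python3 -m creep '[0,0,0.1,0,0,0,0.15,0,0,0,0.15,0]';python3 go.py 632.3 77.3 95.8 174.81; python3 - <<'E'
from h import *
s=snap("scene","s35.png",(210,160,340,260),6)
E
```

```text
time: 70.62
eef_pos: [0.632, 0.0773, 0.0622]
tcp_rot: [0.046, 0.999, -0.0, -0.001]
contact_force: [0.3, -0.3, -2.3]
opening: 0.151
time: 70.87
eef_pos: [0.6322, 0.0773, 0.0587]
tcp_rot: [0.046, 0.999, -0.0, -0.0]
contact_force: [0.1, 0.7, -2.8]
opening: 0.147
world [632.3  77.3  95.8] phi 174.8 | now(true z) [632.2  77.3  97.2] 174.76
UNITS x y z turn: [-0.005  0.002  0.056] -0.011 | t 70.87 F [ 0.1  0.7 -2.8] open 0.147 q [-0.04  0.34  1.77  0.    1.03 -1.52]
```

View pics/s35.png

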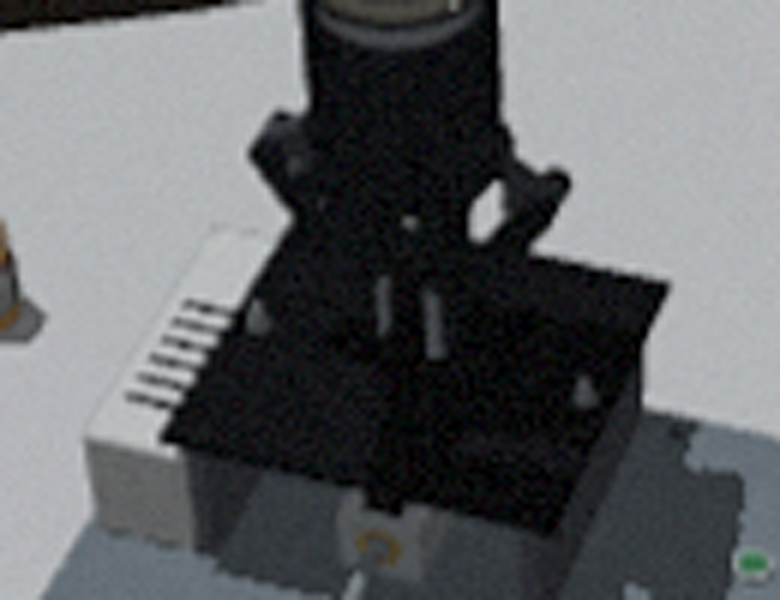

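```bash
python3 -m creep '[0,0,0.06,0,0,0,0.08,0,0,0,0.08,0]';python3 -m creep '[0,0,0.04,0,0,0,0.04,0]'
```

```text
time: 71.17
eef_pos: [0.6329, 0.0772, 0.0582]
tcp_rot: [0.046, 0.999, -0.0, 0.0]
contact_force: [-1.5, -0.5, 2.3]
opening: 0.145
time: 71.33
eef_pos: [0.6332, 0.0773, 0.0582]
tcp_rot: [0.046, 0.999, -0.0, 0.001]
contact_force: [-3.3, 0.1, 5.5]
opening: 0.144
```

Seated contact (z force now positive). Release, rise, inspect.

```bash
python3 -m creep '[0,0,-0.04,0,0,0,-0.04,0,0,0,-0.04,0,0,0,-0.04,0,0,0,-0.04,0]' 110; python3 -m creep '[0,0,-0.5,0,0,0,-1.5,0,0,0,-3,0,0,0,-4.5,0,0,0,-5.5,0,0,0,-5.5,0]'; python3 go.py 450 -150 180 174.8
```

```text
time: 71.75
eef_pos: [0.6324, 0.0772, 0.0569]
tcp_rot: [0.046, 0.999, -0.0, -0.0]
contact_force: [-0.1, 0.4, 0.5]
opening: 0.571
time: 72.25
eef_pos: [0.6368, 0.0772, 0.2045]
tcp_rot: [0.046, 0.999, 0.0, 0.008]
contact_force: [-0.1, -0.5, 0.9]
opening: 0.572
world [ 450. -150.  180.] phi 174.8 | now(true z) [636.8  77.2 243. ] 174.77
UNITS x y z turn: [ 6.65  -9.734  2.414] -0.007 | t 72.25 F [-0.1 -0.5  0.9] open 0.572 q [-0.04  0.2   1.66  0.    1.27 -1.52]
```

```bash
python3 -m creep '[6.6,-13,0,0,6.6,-13,0,0,6.6,-13,0,0,6.6,-13,0,0,6.6,-13,0,0,6.6,-13,0,0,6.6,-13,0,0,6.6,-13,0,0,6.6,-13,0,0,6.6,-13,0,0,6.6,-13,0,0,6.6,-13,0,0]'; python3 - <<'E'
from car import *
p=np.load("pose.npy")
s=snap("scene","s36.png");t=snap("top","t36.png")
pts=[C["pl"],C["pr"]]+[(.0885+a*.0765,.0325+b*.084,.087) for a in(-1,1) for b in(-1,1)]
save(s,"s37.png",(195,180,375,330),4,proj("scene",toW(p,pts)));save(t,"t37.png",(190,170,360,320),4,proj("top",toW(p,pts)))
print([[ (round(d["p"],2),d["uv"].tolist() if hasattr(d["uv"],"tolist") else d["uv"]) for d in imaging.silhouettes(n,"carrier_0")] for n in("scene","top")])
E
```

```text
time: 73.25
eef_pos: [0.4385, -0.231, 0.1947]
tcp_rot: [0.046, 0.999, 0.0, 0.0]
contact_force: [-1.3, -0.1, 0.3]
opening: 0.571
[[(0.71, [287.4, 274.9]), (0.65, [273.5, 248.7])], []]
```

View pics/s37.png

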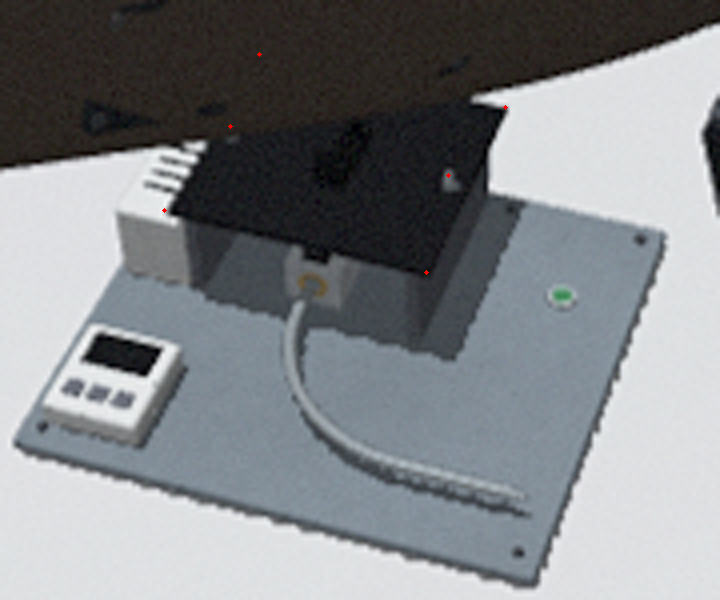

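View pics/t37.png

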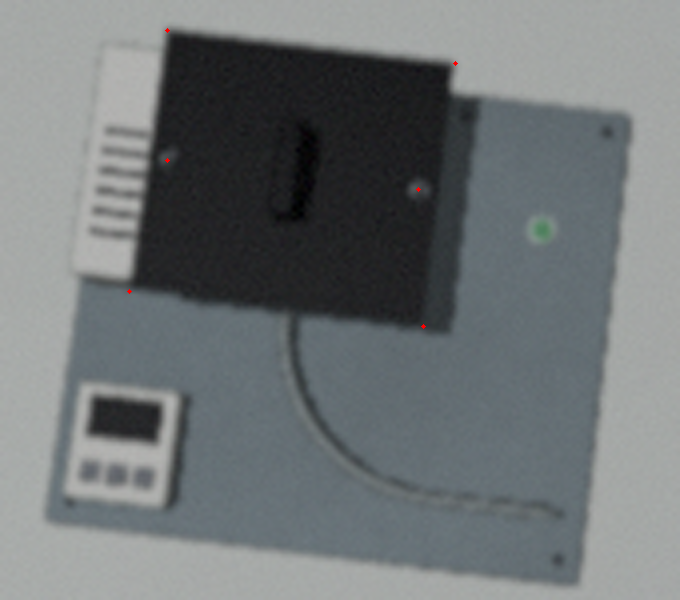

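View pics/s36.png

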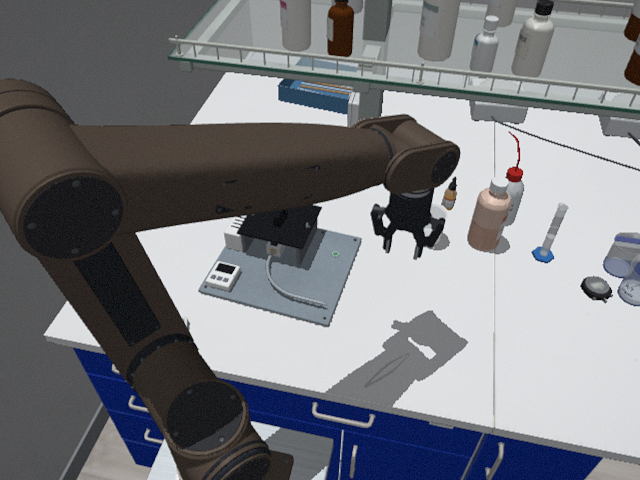

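```bash
python3 - <<'E'
from car import *
p=np.load("pose.npy")
im=cv2.imread("pics/s31.png");k=4
for x in (130,102,74.5,47.5):
    for q in proj("scene",toW(p,np.vstack([FOOT,CUV[1::2]])+[x/1000,.0325,.012])):
        cv2.circle(im,tuple(int(v) for v in (q-[180,170]+.5)*k),1,(0,0,255),-1)
for q in proj("scene",toW(p,[(.019,.0325-.068,.012),(.019,.0325+.068,.012)])):
    cv2.circle(im,tuple(int(v) for v in (q-[180,170]+.5)*k),2,(0,255,255),-1)
cv2.imwrite("pics/s38.png",cv2.resize(im[120:420,200:560],None,fx=2,fy=2))
a=cv2.imread("pics/top0.png")[170:260,210:320].astype(float);b=cv2.imread("pics/t36.png")[170:260,210:320].astype(float)
d=np.abs(cv2.GaussianBlur(a-b*a.mean()/b.mean(),(3,3),0)).max(2);print(d.mean(),d.max())
E
```

```text
2.318835314650342 23.629909354928728
```

View pics/s38.png

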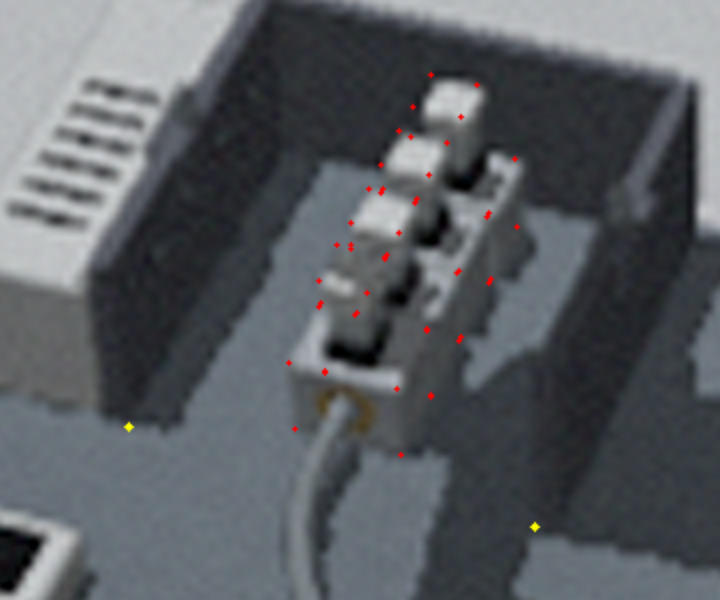

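```bash
python3 -c "
from plant import ctrl
print(ctrl.sign_off())"
```

```text
the job is handed in; nothing more can be done
None
```

The job is handed in at about 73 s. I lifted the cover off and set it on the left of the worktop. All four carriers were threaded one by one round the bend and left in the bay at about x = 130, 102, 74.5 and 47.5 mm. Then I seated the cover back on its pins.

**Carriers:** the check with the bay still open matched four upright carriers on the rod to about 1–2 mm, all inside the entrance. With the cover back on, only the front one can be seen.

**Cover:** in the last pictures both pins show through the holes and the plate edges lie where they did at the start, to about 1–2 px. The upward force on touching down showed it resting on the walls. The arm hid its left rear corner in the scene camera, so there I relied on the top camera.

**Bystanders:** nothing touched the beaker or the dropper bottle while I worked near them. I did not re-measure their positions at the end, and the arm hid part of that area in the last scene picture.

**Disagreements:**
- **Tool height:** the reported tool height was about 38 mm below the real fingertips. My first close on the cover handle therefore missed, without touching anything. I found the offset with a light touch on the worktop and corrected for it afterwards.
- **Networks:** with some carriers already in the bay, the networks' poses for the carriers there were unreliable. For those I used the picture overlay and the arm's readings instead.

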